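Wind the tube rack into the reading gate

ROBOT

A 6-joint arm with a two-finger parallel gripper is mounted at the origin on the work surface. World frame = base frame: x ahead of the robot, y to its left, z up, the work surface at z = 0. Lengths are in m, angles in rad, forces in N, time in s.
With the tool pointing down it reaches from about 0.375 to 0.9 m from the base axis. Payload 3.1 kg.
Tool frame: the origin (TCP) lies at the very end of the fingers, on their centre line; the grasp point (between the pads) lies behind it (pinch_z is the z of the grasp point in the tool frame, in m); z points along the fingers, x is the direction in which the jaws open and shut, and the axes are right-handed (so a half turn about z gives the same grasp; the last joint's range is limited). The gripper opens to 85 mm and grips with 20 to 120 N. Pads are 22 mm wide; open, the fingers measure 114 mm over their backs; the gripper's body (76 mm by 85 mm) begins 54 mm behind the grasp point. The pads swing forward as they close: fully open they stand 13 mm farther back than shut.
Start: joints at [-1.435, 0.527, 1.433, -0, 1.181, -0.178], TCP at [0.194, -0.594, 0.231] pointing down, gripper open.
Joint ranges: [-3.08, 3.08], [-0.75, 2.2], [0.22, 2.44], [-1.43, 4.57], [0, 2.65], [-2.85, 2.85]. Speed limits (rad/s): [2.79, 2.79, 3.14, 3.14, 3.14, 3.14].

INTERFACE

Orientations are given as [roll, pitch, yaw] about the fixed x, y, z axes, in that order (R = Rz(yaw) Ry(pitch) Rx(roll)).
In Python, from station import * gives the robot as it stands.
- The arm moves only by the tool jog_arm, never from a script. Its argument "targets" is a list of rows, each an object of numbers: "rx", "ry", "rz": the turn, a rotation vector about the tool's x, y, z in rad; "x", "y", "z": the shift along the tool's x, y, z in m; "hand": the opening, from 0 (shut) to 1 (fully open). In form: [{"rx": .., "ry": .., "rz": .., "x": .., "y": .., "z": .., "hand": ..}, ...]. A call has 1 to 8 rows; each row is the pose to reach, as a shift and turn from the pose measured when the call began, along the tool's axes at that moment; what a row does not reach only later rows make up. A row lasts 1/8 s, in which the tool goes at most 62.5 mm and 10.7 degrees, less where a joint would pass 70% of its speed; a pose out of reach is approached as far as the arm can. A call with a gripper value outside its range is refused whole. The fingers move at their own pace and stop on an object; "squeeze" is the grip in N (left out, the last holds). Time passes only in rows, so rows that repeat a pose let the fingers close. It gives the time, the measured TCP pose, the force and the opening at its end, in the units of the state.
- sense(): the state, without advancing time (a new reading comes with each control period).
- camera(name): name is "scene" or "side" or "wrist"; returns a dict with "frame" (480x640x3 uint8, blue, green, red), "range_z" (480x640 float32, m along the optical axis (not along the pixel's ray), 0 where there is no reading), "fx", "fy", "cx", "cy" (pixels), "k1" (the pictures are not rectified: a ray, as slopes to the right and down, at radius r is drawn at 1 + k1 r^2 times it, then the intrinsics apply), "extrinsics" (4x4, takes a point from camera to world coordinates). Camera axes: x right, y up, looking along -z (the intrinsics and any distortion apply to the point x, -y, -z); pixel columns grow to the right and rows downward; lengths in m; the calibration is good to about 2 mm. A picture is of the moment at which its call begins.
- hand_in(): hands the job in, once; it reports no verdict.
Trained networks look in the newest picture that a camera, given by its name, has taken for a name from the list of things; names that differ only in an ending like _2 or _b are one class to them, and where a whole thing is asked for, a point or a joint stands for the part that bears it (a point fixed in the world has none). Each returns a list of dicts, best first, with "confidence" (0 to 1); they miss things now and then, are a little off and sometimes report something else, mostly with a low value. They report only what shows in the picture. A call takes as long as a camera call. They do not tell look-alikes from the thing itself.
- masks_of(camera, label): "mask" (480x640 bool, what is visible of it) and "bbox" ([centre column, centre row, width, height] in pixels, round what is visible of it).
The state is a dict: "time": time; "joints": joint angles; "qvel": joint speeds; "joint_efforts": joint torques, N m; "tcp_pos": TCP position; "orientation": TCP orientation; "wrist_force": force on the tool from outside, world axes, zero at the start; "moment": the same for the moment, N m; "opening": opening from 0.0 (shut) to 1.0 (fully open).
Only numpy, scipy, OpenCV 4.12 (cv2) and the standard library are available. Lean on these libraries where they do the work, as an engineer would, in place of code of your own. Each camera call takes 0.05 s, during which the arm holds its last target.

TASK

Fit the crank with the square socket onto the square shaft end of the sample slide, pushed fully down and standing upright. Then wind it clockwise, seen from above, through as many turns as it takes to bring the tube rack on the carriage midway between the two posts of the reading gate, to within a centimetre; move it with the crank only, not by pushing on the rack or carriage. Leave the crank on the shaft and let go.

Things in the scene. Friction and masses are not known exactly. Their poses are not given: they have to be found in the camera images.
- crank_hub (a point): Centre of the hub of the loose crank that fits: steel block 36 x 36 x 44 mm (high), 19 mm square socket right through it; 0.33 kg. Lies hub down, grip up. z up, x along the arm; socket sides along x and y. Flat arm, 18 mm wide, leaves the +x face 6 to 14 mm above this point; the +y and -y faces are free to grip. A smaller crank with a round hub and bore is a bystander and does not fit.
- crank_knob (a point): Centre of that crank's black grip: upright cylinder 24 mm across, 44 mm tall, turning freely on its pin, so a hand that does not turn can wind with it. It lies 80 mm from the hub's centre along the hub's x and 39 mm higher. Axes as the hub's.
- shaft_end (a point): Centre of the top of the upright steel shaft end, 100 mm above the bench: 16 mm square, sides along x and y, 30 mm tall on a round boss, top 8 mm tapered to 8 mm. On a grey gearbox 100 mm square, top 38 mm below this point. Fitted, the hub rests on the boss, its centre 8 mm below this point; four quarter-turn positions fit, about 10 degrees play. Turns at 0.12 N m and stays where left.
- carriage: The slide's carriage with the white tube rack fixed on it (90 x 56 x 30 mm, eight capped tubes). The origin lies in the middle of the rack, 70 mm above the bench. y points along the rail away from the gearbox. Each full clockwise turn of the shaft, seen from above, moves it 30 mm along +y; anticlockwise brings it back.
- gate_mid (a point): Point midway between the two upright grey posts (125 mm high) of the reading gate, fixed on either side of the rail; same height as the rack's centre, y along the rail as for the rack. At the start the rack is 40 to 75 mm short of it, on the gearbox side: 1.3 to 2.5 turns.
Mind the look-alikes: they are no part of the job. What is shaped like the part that bears crank_hub but pink is not meant.

How it is judged:
On the way, in this order (a step that is already met when the one before it is completed fails the run):
1. the crank is fitted on the shaft end, with the rack still short of the gate (horizontal distance between crank_hub and shaft_end below 0.01 m and z of crank_hub in the frame of shaft_end between -0.02 and -0.001 m and angle between crank_hub's own z axis and vertical below 0.2 rad and y of carriage in the frame of gate_mid below -0.02 m), for 0.2 s.
2. with the crank on the shaft, the rack is wound in between the posts (horizontal distance between crank_hub and shaft_end below 0.01 m and z of crank_hub in the frame of shaft_end between -0.02 and -0.001 m and angle between crank_hub's own z axis and vertical below 0.2 rad and y of carriage in the frame of gate_mid between -0.01 and 0.01 m), for 0.2 s.
At the end, for the whole second after the job is handed in: The crank sits on the shaft (hub centre within 10 mm of the shaft's axis, hub down to within about 7 mm of the boss, upright within 0.2 rad) and the rack's centre is within 10 mm of the gate's middle along the rail (all of step 2); the robot touches nothing.
It fails at once if the robot pushes on the rack or carriage itself (over 5 N) (contact force between any of the fingers, the arm and carriage above 5 N).
It also fails if it takes over 67 s, if anything falls off the work surface, if the arm or the gripper's body presses on something with over 40 N, if the wrist force passes 120 N, or if a joint passes its speed limit or range.

## Working session

There is one attempt and no reset: what is moved stays moved. The work goes in short steps, Python scripts to look and compute and a tool call to move; the robot and the scene stay as the last step left them, time stands still between calls to the robot, and variables do not carry over. Pictures are saved under pics/ and viewed, and the job is handed in when it is done.

Besides the shell and the picture viewer there is one more tool, called after "Emit:" as name(argument=value, ...), one argument or row to a line, values as JSON. jog_arm: Moves the arm, as the interface text tells. Its arguments: {"type":"object","properties":{"targets":{"type":"array"},"squeeze":{"type":"number"}},"required":["targets"]}

```bash
ls; mkdir -p pics; python3 - <<'E'
from station import *
import cv2
s=sense(); print({k:(np.round(v,3).tolist() if hasattr(v,'__len__') else v) for k,v in s.items()} if 'np' in globals() else s)
for n in ["scene","side","wrist"]:
    c=camera(n); cv2.imwrite(f"pics/{n}0.png",c["frame"])
    print(n,c["fx"],c["fy"],c["cx"],c["cy"],c["k1"]);print(c["extrinsics"])
    for l in ["crank_hub","crank_knob","shaft_end","carriage","gate_mid"]:
        try:
            print(l,[(round(d["confidence"],2),[int(x) for x in d["bbox"]],int(d["mask"].sum())) for d in masks_of(n,l)])
        except Exception as e: print(l,e)
E
```

```text
pics
{'time': 0.0, 'joints': array([-1.43449358e+00,  5.28442651e-01,  1.43391593e+00, -2.66710171e-06,
        1.18137838e+00, -1.78519758e-01]), 'qvel': array([-0.00086911,  0.00015029,  0.0030254 ,  0.00093729,  0.00053701,
        0.00032211]), 'joint_efforts': array([-1.48944127e-04, -4.42346764e+01, -1.78023469e+01, -2.11628935e-04,
        8.54400132e-03,  1.07665454e-05]), 'tcp_pos': array([ 0.19344647, -0.59355583,  0.23034372]), 'orientation': array([-3.14121431e+00,  2.11067108e-03, -1.25597241e+00]), 'wrist_force': array([ 0.27857668,  0.28950725, -0.32448094]), 'moment': array([-0.02119256,  0.01084891, -0.05047399]), 'opening': 1.0007216630236906}
scene 557.6543235993124 557.6543235993124 319.92266592011356 232.6228891959712 -0.0852724393196944
[[-0.00127971 -0.85412621  0.5200642   1.08169916]
 [ 0.99998334 -0.00401991 -0.00414146 -0.05220487]
 [ 0.00562794  0.52005024  0.85411713  1.1505322 ]
 [ 0.          0.          0.          1.        ]]
crank_hub [(0.81, [183, 287, 46, 45], 827), (0.8, [215, 170, 49, 32], 642), (0.72, [118, 276, 37, 54], 767)]
crank_knob [(0.81
[... 608 characters left out ...]
knob [(0.91, [337, 185, 25, 39], 381), (0.76, [366, 168, 30, 28], 350), (0.5, [431, 215, 9, 5], 46)]
shaft_end []
carriage [(0.63, [194, 331, 49, 43], 1335)]
gate_mid [(0.68, [174, 347, 78, 69], 911)]
wrist 373.52548090066495 373.52548090066495 323.80372495051154 242.57377476805445 -0.021190921441596955
[[ 3.09504118e-01  9.09410807e-01  2.77811421e-01  2.64078099e-01]
 [-9.50898102e-01  2.95990923e-01  9.04553683e-02 -5.71893012e-01]
 [ 3.14305845e-05 -2.92166662e-01  9.56367419e-01  3.73421053e-01]
 [ 0.00000000e+00  0.00000000e+00  0.00000000e+00  1.00000000e+00]]
crank_hub [(0.92, [56, 100, 113, 59], 4194)]
crank_knob [(0.78, [56, 97, 113, 60], 4168)]
shaft_end []
carriage []
gate_mid []
```

View pics/scene0.png

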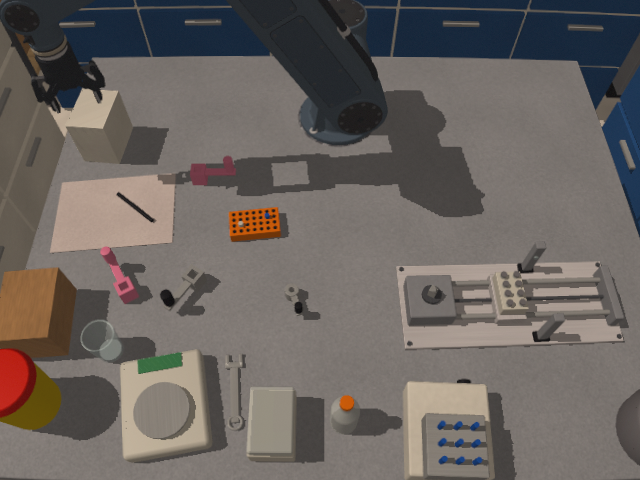

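View pics/side0.png

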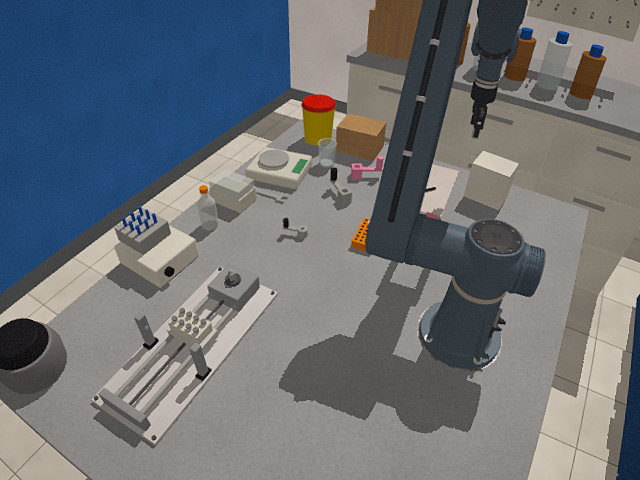

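View pics/wrist0.png

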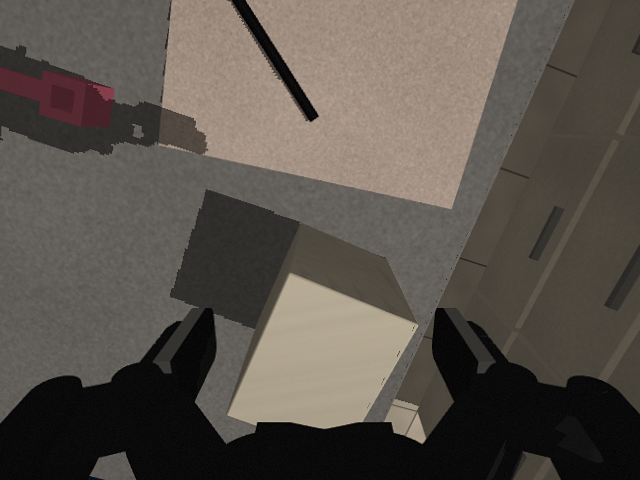

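Scene shows the steel crank with its hub at about (192,274) and black knob at (168,297). The shaft is at (434,292), the rack at (508,296) and the posts at (532,258) and (546,328). The pink cranks and the small round one are decoys. Now for the coordinates.

```bash
cat > h.py <<'E'
from station import *
import numpy as np, cv2
def undist(c,px):
    K=np.array([[c["fx"],0,c["cx"]],[0,c["fy"],c["cy"]],[0,0,1.]])
    return cv2.undistortPoints(np.asarray(px,float).reshape(-1,1,2),K,np.array([c["k1"],0,0,0,0.])).reshape(-1,2)
def cloud(c,mask=None):
    if mask is None: mask=np.ones((480,640),bool)
    v,u=np.nonzero(mask&(c["range_z"]>0)); z=c["range_z"][v,u]
    n=undist(c,np.c_[u,v]); P=np.c_[n[:,0]*z,-n[:,1]*z,-z]
    T=c["extrinsics"]; return P@T[:3,:3].T+T[:3,3],u,v
def proj(c,P):
    T=c["extrinsics"]; q=(np.atleast_2d(P)-T[:3,3])@T[:3,:3]
    x=q[:,0]/-q[:,2]; y=-q[:,1]/-q[:,2]; r=1+c["k1"]*(x*x+y*y)
    return np.c_[c["cx"]+c["fx"]*x*r,c["cy"]+c["fy"]*y*r]
def atz(c,px,z):
    n=undist(c,px); d=np.c_[n[:,0],-n[:,1],-np.ones(len(n))]@c["extrinsics"][:3,:3].T
    o=c["extrinsics"][:3,3]; return o+d*((z-o[2])/d[:,2])[:,None]
E
python3 - <<'E'
from h import *
for n,boxes in [("scene",{"crank":(155,255,215,315),"gear":(400,265,460,330),"rack":(485,260,535,330),"gate":(515,230,570,350)}),("side",{"crank":(320,160,355,210),"gear":(205,260,265,310),"rack":(165,300,218,350),"gate":(130,310,215,385)})]:
    c=camera(n); cv2.imwrite(f"pics/{n}1.png",c["frame"])
    P,u,v=cloud(c)
    for k,(a,b,d,e) in boxes.items():
        m=(u>=a)&(u<d)&(v>=b)&(v<e); Q=P[m]
        for lo,hi in [(.02,.04),(.04,.06),(.055,.065),(.066,.085),(.08,.1),(.09,.105),(.1,.135)]:
            s=Q[(Q[:,2]>lo)&(Q[:,2]<hi)]
            if len(s)>5: print(n,k,lo,hi,len(s),np.round(s.mean(0),4),np.round(s.min(0),4),np.round(s.max(0),4))
    x0,y0=(140,240) if n=="scene" else (310,140)
    cv2.imwrite(f"pics/{n}_crank.png",cv2.resize(c["frame"][y0:y0+90,x0:x0+100],None,fx=6,fy=6,interpolation=cv2.INTER_CUBIC))
    x0,y0=(390,230) if n=="scene" else (100,250)
    cv2.imwrite(f"pics/{n}_slide.png",cv2.resize(c["frame"][y0:y0+130,x0:x0+190],None,fx=4,fy=4,interpolation=cv2.INTER_CUBIC))
E
```

```text
scene crank 0.02 0.04 363 [ 0.5453 -0.3468  0.0332] [ 0.4985 -0.3888  0.0202] [ 0.5999 -0.307   0.04  ]
scene crank 0.04 0.06 214 [ 0.5309 -0.3384  0.0445] [ 0.4926 -0.3847  0.0401] [ 0.5967 -0.3076  0.06  ]
scene crank 0.055 0.065 20 [ 0.5933 -0.3703  0.0616] [ 0.5848 -0.3778  0.0557] [ 0.5969 -0.3631  0.0644]
scene crank 0.066 0.085 119 [ 0.5865 -0.3729  0.0789] [ 0.5736 -0.3859  0.0665] [ 0.597  -0.362   0.0848]
scene crank 0.08 0.1 66 [ 0.5844 -0.3737  0.0821] [ 0.5744 -0.385   0.0801] [ 0.5961 -0.3627  0.0856]
scene gear 0.02 0.04 292 [0.6001 0.195  0.0317] [0.5274 0.1395 0.0201] [0.6276 0.2642 0.04  ]
scene gear 0.04 0.06 833 [0.5866 0.1882 0.0559] [0.5226 0.1398 0.0401] [0.6272 0.2628 0.06  ]
scene gear 0.055 0.065 1648 [0.5782 0.1907 0.0605] [0.5241 0.1398 0.0551] [0.6263 0.2434 0.065 ]
scene gear 0.066 0.085 222 [0.5788 0.1905 0.0702] [0.5466 0.1529 0.066 ] [0.6229 0.2351 0.0849]
scene gear 0.08 0.1 64 [0.5782 0.1905 0.0922] [0.5655 0.1814 0.0808] [0.5847 0.2026 0.0993]
scene gear 0.09 0.105 55 [0.577  0.1911 0.0961] [0.5655 0.182  0.0901] [0.5842 0.2025 0.1023]
scene gear 0
[... 3082 characters left out ...]
[0.475  0.4185 0.1117] [0.4928 0.44   0.1277]
side gate 0.02 0.04 917 [0.5676 0.4404 0.0338] [0.4715 0.2785 0.02  ] [0.6607 0.5494 0.04  ]
side gate 0.04 0.06 536 [0.5567 0.4085 0.0479] [0.4742 0.3251 0.04  ] [0.6578 0.5427 0.06  ]
side gate 0.055 0.065 155 [0.5524 0.3999 0.0598] [0.4742 0.3357 0.055 ] [0.6574 0.4449 0.0649]
side gate 0.066 0.085 701 [0.5619 0.3794 0.0769] [0.4749 0.3333 0.0661] [0.6577 0.4456 0.0848]
side gate 0.08 0.1 415 [0.5657 0.3864 0.0878] [0.4743 0.3421 0.08  ] [0.6583 0.4456 0.0999]
side gate 0.09 0.105 165 [0.565  0.4022 0.0945] [0.4737 0.344  0.09  ] [0.6583 0.4456 0.1042]
side gate 0.1 0.135 254 [0.5595 0.4339 0.1175] [0.4737 0.4185 0.1001] [0.6608 0.446  0.1286]
```

View pics/scene_crank.png

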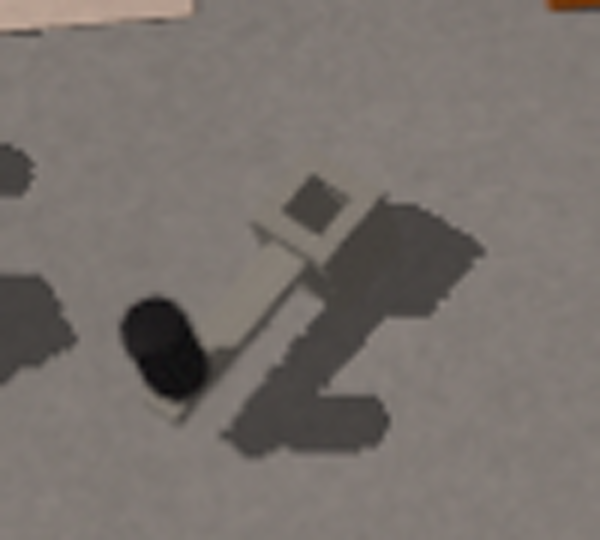

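View pics/scene_slide.png

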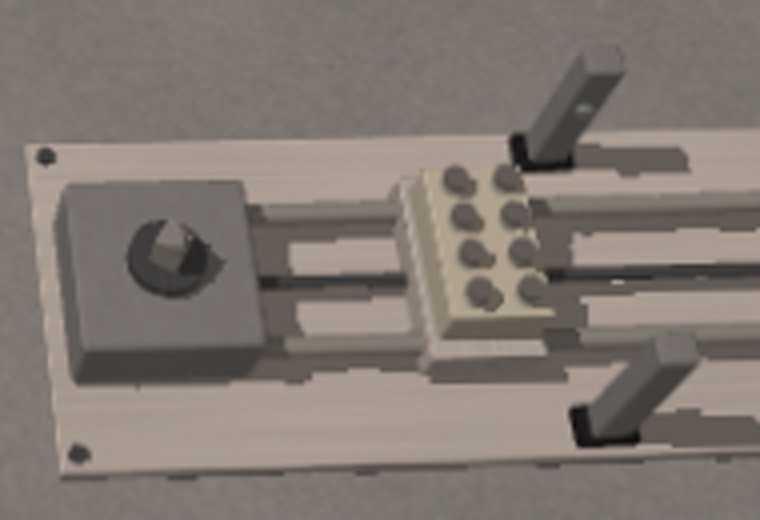

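View pics/side_slide.png

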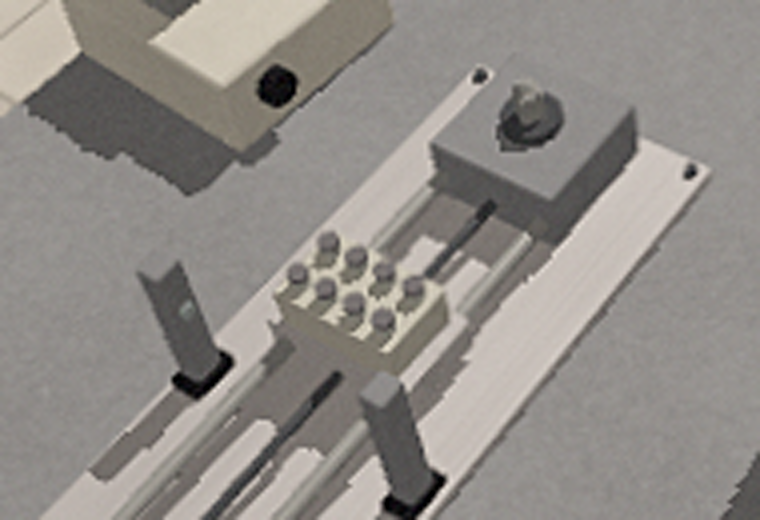

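The crank hub is at about (0.507,-0.321), the shaft at (0.574,0.192) and the rack is about 68 mm short of the gate. The shaft looks turned relative to the gearbox. I'll get a wrist view over the crank next.

```bash
cat >> h.py <<'E'
from scipy.spatial.transform import Rotation as Ro
def plan(p,yaw=None):
    s=sense(); R=Ro.from_euler('xyz',s["orientation"]); p=np.asarray(p,float)
    d=R.inv().apply(p-s["tcp_pos"])
    t=Ro.from_euler('xyz',[np.pi,0,yaw if yaw is not None else s["orientation"][2]])
    r=(R.inv()*t).as_rotvec()
    print("shift",np.round(d,4),"turn",np.round(r,3)); return d,r
def st():
    s=sense(); print("t",round(s["time"],2),"tcp",np.round(s["tcp_pos"],4),"rpy",np.round(s["orientation"],3),"F",np.round(s["wrist_force"],1),"op",round(s["opening"],3),"q",np.round(s["joints"],2))
E
python3 - <<'E'
from h import *
import station; print([k for k in dir(station) if not k.startswith('_')]); print(getattr(station,'pinch_z',None))
st(); plan([.605,-.389,.24],np.radians(55))
E
```

```text
['IKError', 'camera', 'hand_in', 'masks_of', 'pinch_z', 'sense']
-0.0187
t 1.0 tcp [ 0.1936 -0.5942  0.2313] rpy [-3.142  0.    -1.256] F [ 0.1 -0.7 -0.3] op 1.001 q [-1.43  0.53  1.43  0.    1.18 -0.18]
shift [-0.0678 -0.4548 -0.0087] turn [-0.    -0.    -2.216]
```

Emit:
jog_arm(
  targets=[
    {"x": -0.068,"y": -0.455,"z": -0.009,"rz": -2.216},
    {"x": -0.068,"y": -0.455,"z": -0.009,"rz": -2.216},
    {"x": -0.068,"y": -0.455,"z": -0.009,"rz": -2.216},
    {"x": -0.068,"y": -0.455,"z": -0.009,"rz": -2.216},
    {"x": -0.068,"y": -0.455,"z": -0.009,"rz": -2.216},
    {"x": -0.068,"y": -0.455,"z": -0.009,"rz": -2.216},
    {"x": -0.068,"y": -0.455,"z": -0.009,"rz": -2.216},
    {"x": -0.068,"y": -0.455,"z": -0.009,"rz": -2.216},
  ],
)

```text
invalid input
```

```bash
python3 - <<'E'
from h import *
st(); plan([.605,-.389,.24],np.radians(55))
E
```

```text
t 1.0 tcp [ 0.1936 -0.5942  0.2313] rpy [-3.142  0.    -1.256] F [ 0.1 -0.7 -0.3] op 1.001 q [-1.43  0.53  1.43  0.    1.18 -0.18]
shift [-0.0678 -0.4548 -0.0087] turn [-0.    -0.    -2.216]
```

Emit:
jog_arm(
  targets=[
    {"rx": 0,"ry": 0,"rz": -1.2,"x": -0.068,"y": -0.455,"z": -0.009,"hand": 1},
    {"rx": 0,"ry": 0,"rz": -1.2,"x": -0.068,"y": -0.455,"z": -0.009,"hand": 1},
    {"rx": 0,"ry": 0,"rz": -1.2,"x": -0.068,"y": -0.455,"z": -0.009,"hand": 1},
    {"rx": 0,"ry": 0,"rz": -1.2,"x": -0.068,"y": -0.455,"z": -0.009,"hand": 1},
    {"rx": 0,"ry": 0,"rz": -1.2,"x": -0.068,"y": -0.455,"z": -0.009,"hand": 1},
    {"rx": 0,"ry": 0,"rz": -1.2,"x": -0.068,"y": -0.455,"z": -0.009,"hand": 1},
    {"rx": 0,"ry": 0,"rz": -1.2,"x": -0.068,"y": -0.455,"z": -0.009,"hand": 1},
    {"rx": 0,"ry": 0,"rz": -1.4,"x": -0.068,"y": -0.455,"z": -0.009,"hand": 1},
  ],
)

```text
time: 2.0
tcp_pos: [0.6085, -0.386, 0.2402]
orientation: [3.142, -0.001, 0.141]
wrist_force: [-0.1, 0.8, -0.6]
opening: 0.997
```

```bash
python3 - <<'E'
from h import *
st(); plan([.605,-.389,.24],np.radians(55))
E
```

```text
t 2.0 tcp [ 0.6085 -0.386   0.2402] rpy [ 3.142e+00 -1.000e-03  1.410e-01] F [-0.1  0.8 -0.6] op 0.997 q [-0.72  0.65  1.15  0.    1.33 -0.86]
shift [-0.0039  0.0025  0.0002] turn [ 0.001 -0.001 -0.819]
```

Emit:
jog_arm(
  targets=[
    {"rx": 0,"ry": 0,"rz": -0.82,"x": -0.004,"y": 0.0025,"z": 0,"hand": 1},
    {"rx": 0,"ry": 0,"rz": -0.82,"x": -0.004,"y": 0.0025,"z": 0,"hand": 1},
    {"rx": 0,"ry": 0,"rz": -0.82,"x": -0.004,"y": 0.0025,"z": 0,"hand": 1},
    {"rx": 0,"ry": 0,"rz": -0.82,"x": -0.004,"y": 0.0025,"z": 0,"hand": 1},
    {"rx": 0,"ry": 0,"rz": -0.82,"x": -0.004,"y": 0.0025,"z": 0,"hand": 1},
  ],
)

```text
time: 2.62
tcp_pos: [0.6048, -0.3889, 0.24]
orientation: [3.141, -0.001, 0.964]
wrist_force: [-1.3, -0.5, -0.0]
opening: 1.003
```

```bash
python3 - <<'E'
from h import *
st(); c=camera("wrist"); cv2.imwrite("pics/wrist1.png",c["frame"]); np.savez("w1.npz",**c)
for l in ["crank_hub","crank_knob"]:
  for d in masks_of("wrist",l):
    P,u,v=cloud(c,d["mask"]); print(l,d["confidence"],[int(x) for x in d["bbox"]],np.round(P.mean(0),4),np.round(P.min(0),4),np.round(P.max(0),4))
E
```

```text
t 2.62 tcp [ 0.6048 -0.3889  0.24  ] rpy [ 3.141e+00 -1.000e-03  9.640e-01] F [-1.3 -0.5 -0. ] op 1.003 q [-0.73  0.65  1.16  0.    1.33 -1.69]
crank_hub 0.83 [160, 205, 155, 72] [ 0.5156 -0.4997  0.0445] [ 0.4546 -0.5898 -0.0015] [ 0.5736 -0.4594  0.0842]
crank_hub 0.81 [317, 134, 50, 138] [ 0.541  -0.3496  0.047 ] [ 0.4865 -0.3981 -0.0022] [ 0.6013 -0.3048  0.0844]
crank_knob 0.97 [318, 135, 43, 143] [ 0.541  -0.3496  0.0471] [ 0.491  -0.3952 -0.0012] [ 0.594  -0.3086  0.0844]
```

View pics/wrist1.png

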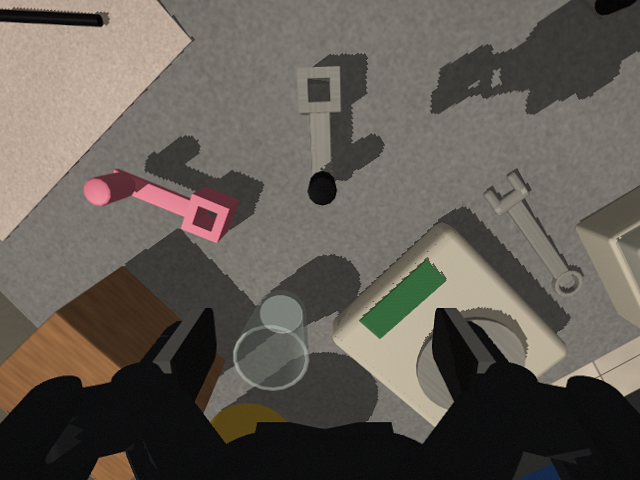

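The wrist view shows the steel crank with its hub at (319,91) and knob at (322,187), almost aligned with the tool.

```bash
python3 - <<'E'
from h import *
c=dict(np.load("w1.npz")); P,u,v=cloud(c)
m=(u>285)&(u<355)&(v>55)&(v<118)
Q=P[m&(P[:,2]>.036)&(P[:,2]<.052)]; print(len(Q),"top z",np.median(Q[:,2]))
q=Q[abs(Q[:,2]-np.median(Q[:,2]))<.004]
r=cv2.minAreaRect((q[:,:2]*1000).astype(np.float32)); print("hub top rect",r)
# colour based: socket dark square
g=cv2.cvtColor(c["frame"],cv2.COLOR_BGR2GRAY)
roi=g[55:118,285:355]; print(roi[20:50:3,10:60:3])
cv2.imwrite("pics/hubw1.png",cv2.resize(c["frame"][50:220,260:380],None,fx=4,fy=3.5,interpolation=cv2.INTER_CUBIC))
k=P[(u>295)&(u<350)&(v>165)&(v<210)&(P[:,2]>.078)]; print("knob top",len(k),k.mean(0),cv2.minAreaRect((k[:,:2]*1000).astype(np.float32)))
E
```

```text
1452 top z 0.04344656911825989
hub top rect ((514.71435546875, -332.6659851074219), (36.12979507446289, 35.736351013183594), 57.159400939941406)
[[121 134 133 132 133 134 132 138 133 133 134 140 132 130 133  75  62]
 [117 134 133 131 106  91  82  83  67  69  70  69 140 139 141  76  59]
 [116 141 137 136  93  51  52  53  53  50  50  66 135 134 134  79  58]
 [115 132 130 130  95  61  60  64  60  60  59  54 133 135 134  80  56]
 [113 130 130 131 102  62  63  58  62  58  60  57 134 132 132  87  59]
 [117 132 133 134 109  57  61  60  59  55  57  57 135 135 135  89  60]
 [122 131 135 136 115  60  61  61  58  60  57  58 132 131 129  91  59]
 [123 132 133 134 124  60  59  58  56  60  60  57 136 137 137  95  56]
 [121 130 130 131 131  59  56  54  57  61  60  57 125 129 128  99  60]
 [126 129 130 131 132 105 118 117 118 122 125 140 129 131 131  98  58]]
knob top 654 [ 0.58152591 -0.37570041  0.08210548] ((582.0319213867188, -375.783203125), (23.221271514892578, 22.429630279541016), 13.1002836227417)
```

View pics/hubw1.png

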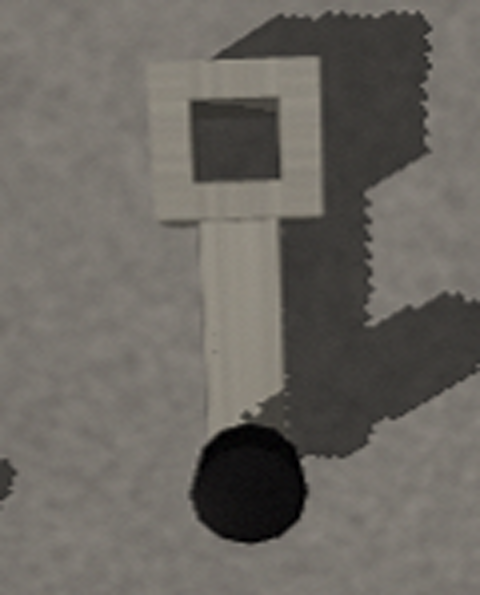

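```bash
python3 - <<'E'
from h import *
plan([.5147,-.3327,.12],.998); plan([.5147,-.3327,.010],.998)
E
```

```text
shift [-0.0057 -0.1061  0.12  ] turn [ 0.001 -0.001 -0.038]
shift [-0.0058 -0.1062  0.23  ] turn [ 0.001 -0.001 -0.038]
```

Emit:
jog_arm(
  targets=[
    {"rx": 0,"ry": 0,"rz": -0.036,"x": -0.006,"y": -0.06,"z": 0.015,"hand": 1},
    {"rx": 0,"ry": 0,"rz": -0.036,"x": -0.006,"y": -0.106,"z": 0.05,"hand": 1},
    {"rx": 0,"ry": 0,"rz": -0.036,"x": -0.006,"y": -0.106,"z": 0.1,"hand": 1},
    {"rx": 0,"ry": 0,"rz": -0.036,"x": -0.006,"y": -0.106,"z": 0.15,"hand": 1},
    {"rx": 0,"ry": 0,"rz": -0.036,"x": -0.006,"y": -0.106,"z": 0.15,"hand": 1},
    {"rx": 0,"ry": 0,"rz": -0.036,"x": -0.006,"y": -0.106,"z": 0.15,"hand": 1},
  ],
)

```text
time: 3.52
tcp_pos: [0.5158, -0.334, 0.0914]
orientation: [3.138, -0.0, 0.995]
wrist_force: [0.6, 0.8, 0.6]
opening: 1.002
```

```bash
python3 - <<'E'
from h import *
st(); plan([.5147,-.3327,.010],.998)
c=camera("wrist"); cv2.imwrite("pics/wrist2.png",c["frame"])
E
```

```text
t 3.52 tcp [ 0.5158 -0.334   0.0914] rpy [ 3.138 -0.     0.995] F [0.6 0.8 0.6] op 1.002 q [-0.76  0.69  1.57  0.    0.87 -1.75]
shift [ 0.0005 -0.0019  0.0814] turn [ 0.003 -0.    -0.003]
```

View pics/wrist2.png

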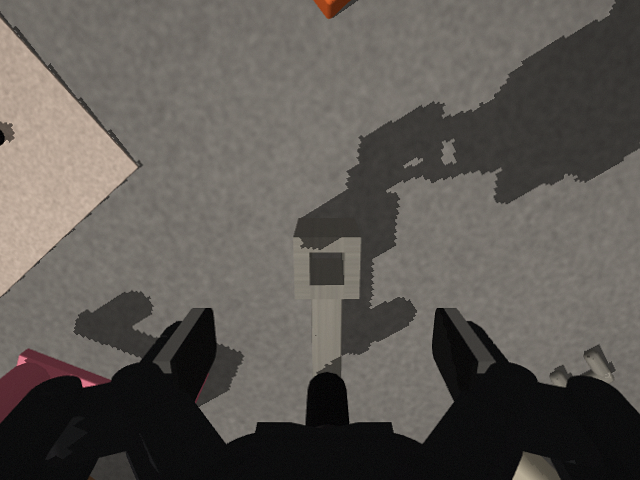

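Hub is centred between the fingers at (326,265). I'll descend and grip.

Emit:
jog_arm(
  targets=[
    {"rx": 0,"ry": 0,"rz": 0,"x": 0.0005,"y": -0.002,"z": 0.04,"hand": 1},
    {"rx": 0,"ry": 0,"rz": 0,"x": 0.0005,"y": -0.002,"z": 0.081,"hand": 1},
    {"rx": 0,"ry": 0,"rz": 0,"x": 0.0005,"y": -0.002,"z": 0.081,"hand": 1},
    {"rx": 0,"ry": 0,"rz": 0,"x": 0.0005,"y": -0.002,"z": 0.081,"hand": 0},
    {"rx": 0,"ry": 0,"rz": 0,"x": 0.0005,"y": -0.002,"z": 0.081,"hand": 0},
    {"rx": 0,"ry": 0,"rz": 0,"x": 0.0005,"y": -0.002,"z": 0.081,"hand": 0},
    {"rx": 0,"ry": 0,"rz": 0,"x": 0.0005,"y": -0.002,"z": 0.081,"hand": 0},
    {"rx": 0,"ry": 0,"rz": 0,"x": 0.0005,"y": -0.002,"z": 0.081,"hand": 0},
  ],
  squeeze=70,
)

```text
time: 4.58
tcp_pos: [0.5163, -0.3339, 0.0133]
orientation: [3.133, 0.0, 0.995]
wrist_force: [0.1, 0.6, 5.0]
opening: 0.41
```

```bash
python3 - <<'E'
from h import *
st(); plan([.5147,-.3327,.2],None);plan([.50,.1,.25],None)
E
```

```text
t 4.58 tcp [ 0.5163 -0.3339  0.0133] rpy [3.133 0.    0.995] F [0.1 0.6 5. ] op 0.41 q [-0.76  0.81  1.6   0.    0.72 -1.75]
shift [ 1.000e-04 -4.000e-04 -1.867e-01] turn [0.009 0.    0.   ]
shift [ 0.3551 -0.2477 -0.239 ] turn [0.009 0.    0.   ]
```

```bash
python3 - <<'E'
from h import *
plan([.658,.138,.25],.995)
E
```

```text
shift [ 0.4729 -0.1358 -0.2381] turn [0.009 0.    0.   ]
```

Emit:
jog_arm(
  targets=[
    {"rx": 0,"ry": 0,"rz": 0,"x": 0,"y": 0,"z": -0.03,"hand": 0},
    {"rx": 0,"ry": 0,"rz": 0,"x": 0,"y": 0,"z": -0.08,"hand": 0},
    {"rx": 0,"ry": 0,"rz": 0,"x": 0,"y": 0,"z": -0.13,"hand": 0},
    {"rx": 0,"ry": 0,"rz": 0,"x": 0,"y": 0,"z": -0.18,"hand": 0},
    {"rx": 0,"ry": 0,"rz": 0,"x": 0,"y": 0,"z": -0.237,"hand": 0},
    {"rx": 0,"ry": 0,"rz": 0,"x": 0,"y": 0,"z": -0.237,"hand": 0},
  ],
)

```text
time: 5.32
tcp_pos: [0.5168, -0.3346, 0.2561]
orientation: [3.121, 0.003, 0.996]
wrist_force: [0.9, -0.3, -3.7]
opening: 0.411
```

```bash
python3 - <<'E'
from h import *
st(); plan([.658,.138,.25],.995)
E
```

```text
t 5.33 tcp [ 0.5168 -0.3346  0.2561] rpy [3.121e+00 3.000e-03 9.960e-01] F [ 0.9 -0.3 -3.7] op 0.411 q [-0.76  0.48  1.44  0.    1.2  -1.75]
shift [ 0.4734 -0.1387  0.002 ] turn [0.02  0.003 0.001]
```

Emit:
jog_arm(
  targets=[
    {"rx": 0.02,"ry": 0.003,"rz": 0,"x": 0.06,"y": -0.018,"z": 0,"hand": 0},
    {"rx": 0.02,"ry": 0.003,"rz": 0,"x": 0.12,"y": -0.036,"z": 0,"hand": 0},
    {"rx": 0.02,"ry": 0.003,"rz": 0,"x": 0.18,"y": -0.054,"z": 0,"hand": 0},
    {"rx": 0.02,"ry": 0.003,"rz": 0,"x": 0.24,"y": -0.07,"z": 0,"hand": 0},
    {"rx": 0.02,"ry": 0.003,"rz": 0,"x": 0.3,"y": -0.088,"z": 0,"hand": 0},
    {"rx": 0.02,"ry": 0.003,"rz": 0,"x": 0.36,"y": -0.106,"z": 0,"hand": 0},
    {"rx": 0.02,"ry": 0.003,"rz": 0,"x": 0.42,"y": -0.124,"z": 0,"hand": 0},
    {"rx": 0.02,"ry": 0.003,"rz": 0,"x": 0.473,"y": -0.139,"z": 0.002,"hand": 0},
  ],
)

```text
time: 6.32
tcp_pos: [0.6562, 0.1402, 0.2475]
orientation: [-3.138, 0.002, 0.996]
wrist_force: [0.7, -1.3, -2.4]
opening: 0.41
```

Emit:
jog_arm(
  targets=[
    {"rx": 0,"ry": 0,"rz": 0,"x": 0,"y": 0,"z": 0,"hand": 0},
  ],
)

```text
time: 6.45
tcp_pos: [0.655, 0.1447, 0.2447]
orientation: [-3.134, 0.003, 1.002]
wrist_force: [-1.0, -1.2, -4.7]
opening: 0.406
```

```bash
python3 - <<'E'
from h import *
st(); c=camera("wrist"); cv2.imwrite("pics/wrist3.png",c["frame"]); np.savez("w3.npz",**c)
E
```

```text
t 6.45 tcp [0.655  0.1447 0.2447] rpy [-3.134e+00  3.000e-03  1.002e+00] F [-1.  -1.2 -4.7] op 0.406 q [ 0.05  0.58  1.29  0.    1.28 -0.95]
```

View pics/wrist3.png

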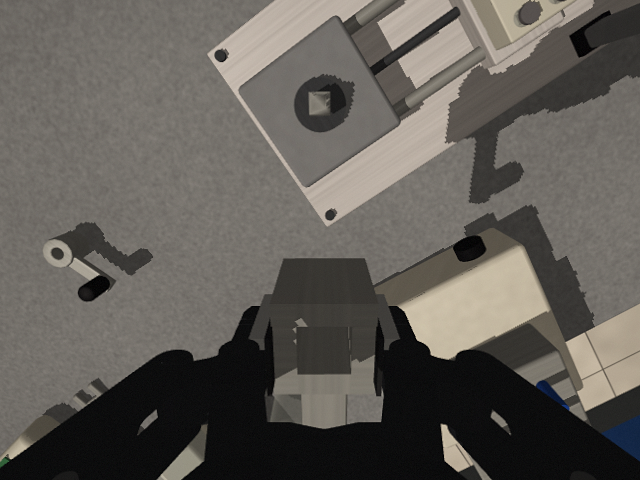

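The shaft top is at (319,103), nearly aligned with the held hub, whose socket is at (323,350). I'll measure both.

```bash
python3 - <<'E'
from h import *
c=dict(np.load("w3.npz")); P,u,v=cloud(c); s=sense()
cv2.imwrite("pics/shaftw3.png",cv2.resize(c["frame"][70:140,280:360],None,fx=8,fy=8,interpolation=cv2.INTER_CUBIC))
cv2.imwrite("pics/hubw3.png",cv2.resize(c["frame"][240:440,220:430],None,fx=3.5,fy=3,interpolation=cv2.INTER_CUBIC))
m=(u>285)&(u<360)&(v>70)&(v<140)
for lo,hi in [(.058,.066),(.066,.074),(.074,.095),(.095,.099),(.099,.106)]:
    k=m&(P[:,2]>lo)&(P[:,2]<hi); q=P[k]
    if len(q)>4: print(lo,hi,len(q),q.mean(0).round(4),cv2.minAreaRect((q[:,:2]*1000).astype(np.float32)),u[k].mean(),v[k].mean())
m=(u>240)&(u<400)&(v>255)&(v<425)
R=Ro.from_euler('xyz',s["orientation"]); L=R.inv().apply(P-s["tcp_pos"])
for lo,hi in [(-.06,-.04),(-.04,-.03),(-.03,-.02),(-.02,-.01),(-.01,0.02)]:
    q=L[m&(L[:,2]>lo)&(L[:,2]<hi)&(abs(L[:,0])<.06)]
    if len(q)>9: print(lo,hi,len(q),q.mean(0).round(4),q.min(0).round(4),q.max(0).round(4))
# gear box top edges
k=(P[:,2]>.056)&(P[:,2]<.068)&(u>230)&(u<405)&(v>10)&(v<195); print("gear",cv2.minAreaRect((P[k][:,:2]*1000).astype(np.float32)),P[k].mean(0))
E
```

```text
0.058 0.066 2859 [0.5758 0.1948 0.0615] ((574.6298828125, 193.23529052734375), (61.57468032836914, 53.14500045776367), 57.35774612426758) 324.8821266176985 105.5166142007695
0.066 0.074 1750 [0.5733 0.1914 0.0695] ((573.2817993164062, 191.22120666503906), (40.806304931640625, 41.0633544921875), 11.382893562316895) 319.6142857142857 104.712
0.074 0.095 189 [0.5737 0.1906 0.0926] ((573.20654296875, 191.11109924316406), (15.178030014038086, 15.4908447265625), 57.7300910949707) 318.64021164021165 103.7936507936508
0.095 0.099 194 [0.5737 0.1913 0.0971] ((573.2788696289062, 191.26622009277344), (13.209301948547363, 13.204376220703125), 57.58391189575195) 319.38659793814435 102.86082474226804
0.099 0.106 98 [0.5731 0.1913 0.0997] ((573.2015380859375, 191.35398864746094), (8.69204330444336, 8.275213241577148), 56.831336975097656) 318.8979591836735 101.81632653061224
-0.06 -0.04 1362 [-0.0032 -0.0108 -0.0493] [-0.0246 -0.0145 -0.0599] [ 0.0248  0.0067 -0.04  ]
-0.04 -0.03 7977 [ 0.0013 -0.0039 -0.032 ] [-0.027  -0.0208 -0.04  ] [ 0.0268  0.0165 -0.03  ]
-0.03 -0.02 5048 [ 0.0004  0.0031 -0.0251] [-0.0291 -0.021  -0.03  ] [ 0.0289  0.0381 -0.02  ]
-0.02 -0.01 2400 [ 0.0004 -0.0088 -0.0152] [-0.03   -0.0208 -0.02  ] [ 0.0307  0.0089 -0.01  ]
-0.01 0.02 2701 [ 0.0011 -0.0124 -0.0009] [-0.0289 -0.0211 -0.01  ] [0.0311 0.0084 0.014 ]
gear ((573.0543823242188, 191.38284301757812), (100.24147033691406, 100.38140869140625), 1.6054644584655762) [0.57174392 0.19269765 0.06131288]
```

View pics/shaftw3.png

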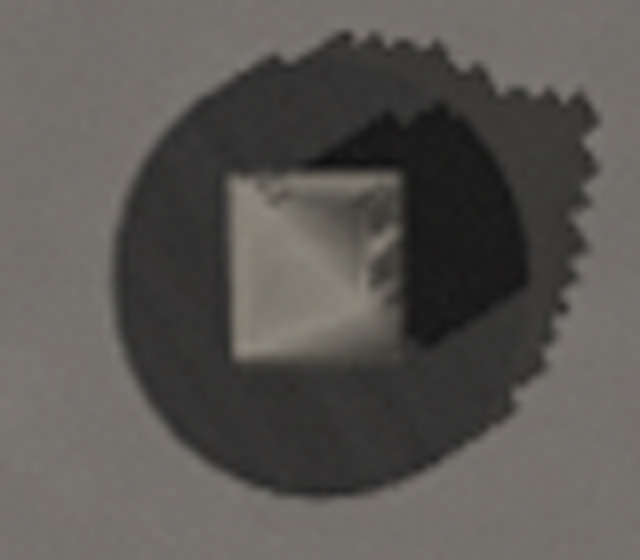

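View pics/hubw3.png

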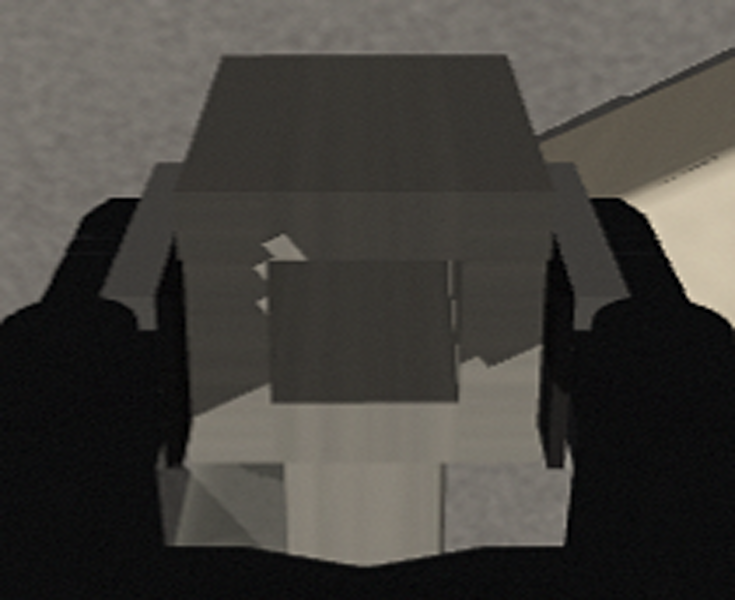

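```bash
python3 - <<'E'
from h import *
c=dict(np.load("w3.npz")); s=sense(); R=Ro.from_euler('xyz',s["orientation"])
px=[(297.1,327),(350.9,327),(297.1,374),(350.9,374),(324,303.7),(324,394)]
L=R.inv().apply(atz(c,px,s["tcp_pos"][2]+.0307)-s["tcp_pos"]); print(L.round(4))
# socket: mean of first 4
h=L[:4].mean(0); print(h)
ty=np.array([np.sin(1.0),-np.cos(1.0)]); tx=np.array([np.cos(1.0),np.sin(1.0)])
for hy in (h[1],-.0025):
    t=np.array([.5732,.1913])-hy*ty-h[0]*tx; print("tcp target",t)
plan([*t,.2],1.0); st()
E
```

```text
[[-0.0077 -0.0111 -0.0306]
 [ 0.0104 -0.0111 -0.0307]
 [-0.0081  0.0075 -0.0307]
 [ 0.0108  0.0074 -0.0308]
 [ 0.0013 -0.0198 -0.0305]
 [ 0.0014  0.0159 -0.0308]]
[ 0.00134994 -0.00183113 -0.03069423]
tcp target [0.57401147 0.1891747 ]
tcp target [0.5745743  0.18881331]
shift [-0.0038 -0.0915  0.045 ] turn [-0.008  0.006  0.   ]
t 6.5 tcp [0.6541 0.1426 0.2443] rpy [-3.133  0.006  1.   ] F [-0.7  0.5 -4.4] op 0.413 q [ 0.05  0.58  1.29  0.    1.28 -0.95]
```

Emit:
jog_arm(
  targets=[
    {"rx": -0.008,"ry": 0.004,"rz": 0,"x": -0.002,"y": -0.05,"z": 0.02,"hand": 0},
    {"rx": -0.008,"ry": 0.004,"rz": 0,"x": -0.0035,"y": -0.091,"z": 0.06,"hand": 0},
    {"rx": -0.008,"ry": 0.004,"rz": 0,"x": -0.0035,"y": -0.091,"z": 0.1,"hand": 0},
    {"rx": -0.008,"ry": 0.004,"rz": 0,"x": -0.0035,"y": -0.091,"z": 0.105,"hand": 0},
    {"rx": -0.008,"ry": 0.004,"rz": 0,"x": -0.0035,"y": -0.091,"z": 0.105,"hand": 0},
    {"rx": -0.008,"ry": 0.004,"rz": 0,"x": -0.0035,"y": -0.091,"z": 0.105,"hand": 0},
  ],
)

```text
time: 7.25
tcp_pos: [0.5765, 0.1881, 0.1417]
orientation: [3.139, -0.001, 0.999]
wrist_force: [0.4, 0.1, -3.2]
opening: 0.404
```

```bash
python3 - <<'E'
from h import *
st();c=camera("wrist"); st(); cv2.imwrite("pics/wrist4.png",c["frame"]); np.savez("w4.npz",**c)
c=camera("scene"); cv2.imwrite("pics/scene4.png",cv2.resize(c["frame"][230:340,380:520],None,fx=5,fy=5,interpolation=cv2.INTER_CUBIC))
plan([.574,.1892,.135],1.0)
E
```

```text
t 7.25 tcp [0.5765 0.1881 0.1417] rpy [ 3.139e+00 -1.000e-03  9.990e-01] F [ 0.4  0.1 -3.2] op 0.404 q [ 0.13  0.61  1.56 -0.    0.96 -0.87]
t 7.3 tcp [0.5763 0.1883 0.1417] rpy [ 3.139e+00 -1.000e-03  9.990e-01] F [ 0.2 -0.2 -3.9] op 0.409 q [ 0.13  0.61  1.56 -0.    0.96 -0.87]
shift [-0.0004 -0.0021  0.0066] turn [ 0.002 -0.    -0.   ]
```

View pics/wrist4.png

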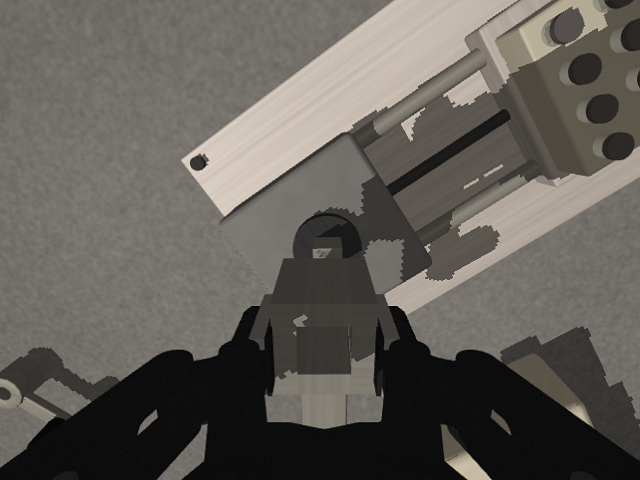

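View pics/scene4.png

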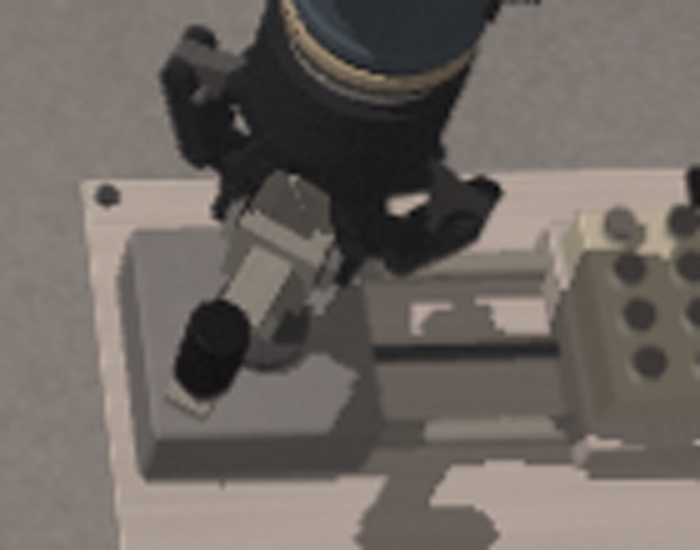

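Aligned in tool x: the shaft tip shows at col 322 and the hub face is centred at 324. I'll correct 2 mm in y and lower in small steps.

Emit:
jog_arm(
  targets=[
    {"rx": 0.002,"ry": 0,"rz": 0,"x": 0,"y": -0.002,"z": 0.01,"hand": 0},
    {"rx": 0.002,"ry": 0,"rz": 0,"x": 0,"y": -0.002,"z": 0.02,"hand": 0},
    {"rx": 0.002,"ry": 0,"rz": 0,"x": 0,"y": -0.002,"z": 0.028,"hand": 0},
    {"rx": 0.002,"ry": 0,"rz": 0,"x": 0,"y": -0.002,"z": 0.034,"hand": 0},
    {"rx": 0.002,"ry": 0,"rz": 0,"x": 0,"y": -0.002,"z": 0.038,"hand": 0},
    {"rx": 0.002,"ry": 0,"rz": 0,"x": 0,"y": -0.002,"z": 0.042,"hand": 0},
  ],
)

```text
time: 8.1
tcp_pos: [0.5749, 0.1896, 0.0995]
orientation: [3.141, -0.001, 1.0]
wrist_force: [0.1, 0.6, -2.8]
opening: 0.409
```

```bash
python3 - <<'E'
from h import *
st();c=camera("wrist"); st(); cv2.imwrite("pics/wrist5.png",c["frame"])
E
```

```text
t 8.1 tcp [0.5749 0.1896 0.0995] rpy [ 3.141e+00 -1.000e-03  1.000e+00] F [ 0.1  0.6 -2.8] op 0.409 q [ 0.13  0.67  1.59  0.    0.88 -0.87]
t 8.15 tcp [0.5748 0.1897 0.0991] rpy [ 3.141e+00 -1.000e-03  9.990e-01] F [ 1.3  1.8 -4.3] op 0.408 q [ 0.13  0.67  1.59  0.    0.88 -0.87]
```

View pics/wrist5.png

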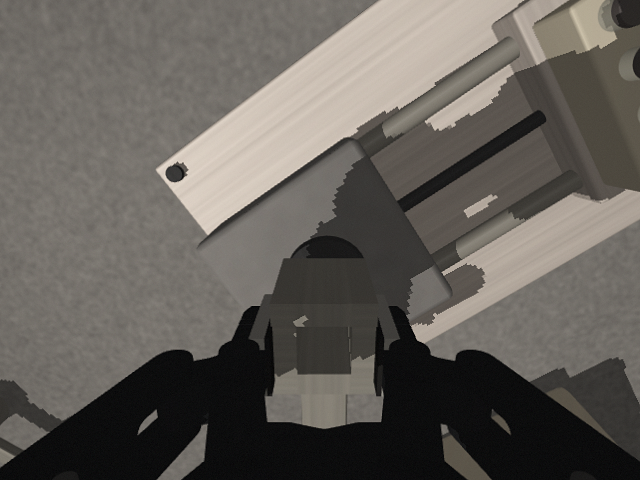

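The shaft is in the socket with no contact force, hub 14 mm below the first possible touch. I'll carry on down.

Emit:
jog_arm(
  targets=[
    {"rx": 0,"ry": 0,"rz": 0,"x": 0,"y": 0,"z": 0.006,"hand": 0},
    {"rx": 0,"ry": 0,"rz": 0,"x": 0,"y": 0,"z": 0.011,"hand": 0},
    {"rx": 0,"ry": 0,"rz": 0,"x": 0,"y": 0,"z": 0.015,"hand": 0},
    {"rx": 0,"ry": 0,"rz": 0,"x": 0,"y": 0,"z": 0.018,"hand": 0},
    {"rx": 0,"ry": 0,"rz": 0,"x": 0,"y": 0,"z": 0.018,"hand": 0},
  ],
)

```text
time: 8.78
tcp_pos: [0.5748, 0.1898, 0.0833]
orientation: [3.14, -0.001, 1.0]
wrist_force: [-2.3, 0.0, 9.9]
opening: 0.407
```

```bash
python3 - <<'E'
from h import *
st();c=camera("wrist"); st(); cv2.imwrite("pics/wrist6.png",c["frame"])
E
```

```text
t 8.78 tcp [0.5748 0.1898 0.0833] rpy [ 3.14e+00 -1.00e-03  1.00e+00] F [-2.3  0.   9.9] op 0.407 q [ 0.13  0.7   1.6   0.    0.84 -0.87]
t 8.82 tcp [0.5749 0.1898 0.0834] rpy [ 3.14e+00 -1.00e-03  1.00e+00] F [-2.6  1.3 10. ] op 0.41 q [ 0.13  0.7   1.6   0.    0.84 -0.87]
```

View pics/wrist6.png

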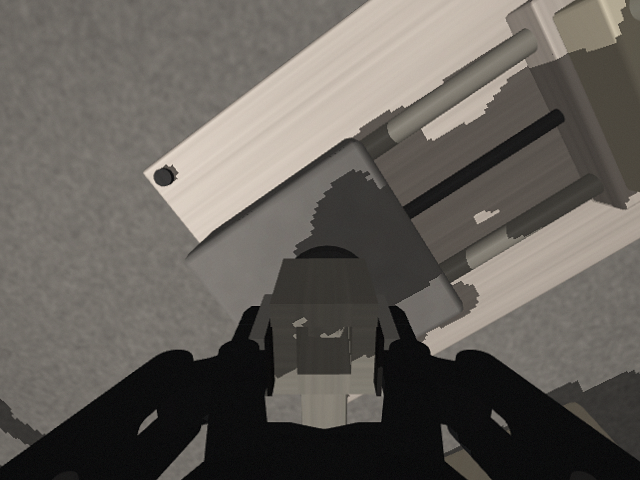

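Seated: z is exactly the expected 0.0833 with 10 N of contact. I'll release and rise.

Emit:
jog_arm(
  targets=[
    {"rx": 0,"ry": 0,"rz": 0,"x": 0,"y": 0,"z": 0,"hand": 1},
    {"rx": 0,"ry": 0,"rz": 0,"x": 0,"y": 0,"z": 0,"hand": 1},
    {"rx": 0,"ry": 0,"rz": 0,"x": 0,"y": 0,"z": 0,"hand": 1},
    {"rx": 0,"ry": 0,"rz": 0,"x": 0,"y": 0,"z": -0.04,"hand": 1},
    {"rx": 0,"ry": 0,"rz": 0,"x": 0,"y": 0,"z": -0.09,"hand": 1},
    {"rx": 0,"ry": 0,"rz": 0,"x": 0,"y": 0,"z": -0.14,"hand": 1},
    {"rx": 0,"ry": 0,"rz": 0,"x": 0,"y": 0.06,"z": -0.14,"hand": 1},
    {"rx": 0,"ry": 0,"rz": 0,"x": 0,"y": 0.08,"z": -0.14,"hand": 1},
  ],
)

```text
time: 9.82
tcp_pos: [0.6449, 0.1447, 0.2247]
orientation: [3.136, -0.003, 0.998]
wrist_force: [0.0, 0.4, 0.3]
opening: 0.999
```

```bash
python3 - <<'E'
from h import *
st();c=camera("wrist"); st(); cv2.imwrite("pics/wrist7.png",c["frame"]);np.savez("w7.npz",**c)
P,u,v=cloud(c)
m=v<300
for lo,hi in [(.108,.12),(.145,.16)]:
    q=P[m&(P[:,2]>lo)&(P[:,2]<hi)&(np.hypot(P[:,0]-.573,P[:,1]-.191)<.12)]
    if len(q)>9: print(lo,len(q),q.mean(0).round(4),cv2.minAreaRect((q[:,:2]*1000).astype(np.float32)))
c=camera("scene"); cv2.imwrite("pics/scene7.png",c["frame"]);np.savez("s7.npz",**c)
P,u,v=cloud(c); q=P[(u>400)&(u<500)&(v>370)&(P[:,2]>.05)]; print("device",q.min(0),q.max(0))
q=P[(np.hypot(P[:,0]-.573,P[:,1]-.191)<.11)]
for lo,hi in [(.108,.12),(.145,.16)]:
    k=q[(q[:,2]>lo)&(q[:,2]<hi)]; print(lo,len(k),k.mean(0) if len(k) else 0)
E
```

```text
t 9.82 tcp [0.6449 0.1447 0.2247] rpy [ 3.136e+00 -3.000e-03  9.980e-01] F [0.  0.4 0.3] op 0.999 q [ 0.05  0.58  1.35 -0.    1.21 -0.95]
t 9.88 tcp [0.6461 0.1435 0.2238] rpy [ 3.136e+00 -3.000e-03  9.970e-01] F [ 1.7 -0.2 -0.5] op 0.999 q [ 0.05  0.58  1.35 -0.    1.21 -0.95]
0.108 2538 [0.5746 0.1888 0.1136] ((598.6869506835938, 173.5200958251953), (36.19527053833008, 96.64306640625), 57.58469009399414)
0.145 1168 [0.639  0.1476 0.1519] ((639.8334350585938, 147.178955078125), (23.063724517822266, 22.599441528320312), 42.21353530883789)
device [0.7556408  0.11586652 0.050052  ] [0.9536519  0.28383171 0.15448895]
0.108 152 [0.59538799 0.17671193 0.11305982]
0.145 119 [0.64324251 0.14688207 0.15099756]
```

View pics/wrist7.png

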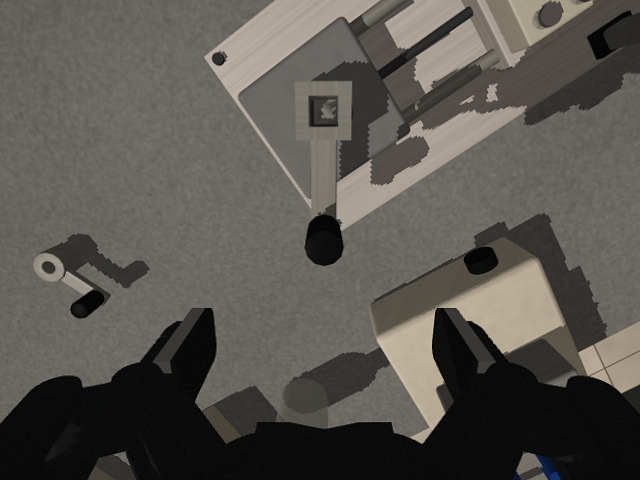

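View pics/scene7.png

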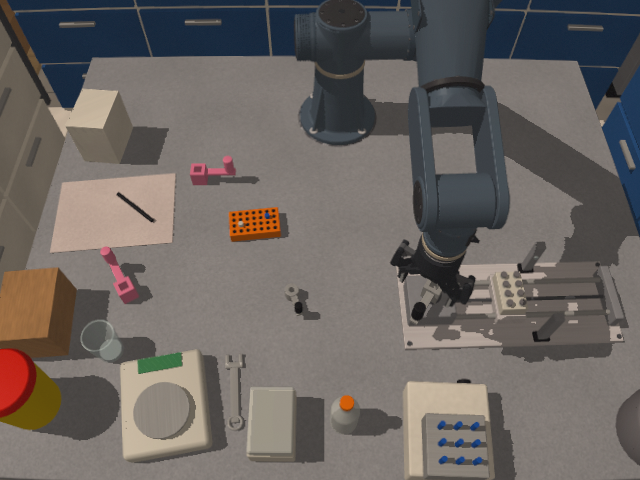

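The crank sits on the shaft: hub top at 0.1136 and knob at (0.640,0.147), top 0.152. Now I'll pin down the remaining travel.

```bash
cat > rack.py <<'E'
from h import *
def meas(n):
    c=camera(n); P,u,v=cloud(c)
    o={}
    def rect(q): 
        r=cv2.minAreaRect((q[:,:2]*1000).astype(np.float32)); return np.round(r[0],1),np.round(r[1],1),round(r[2],1)
    a=P[(P[:,0]>.46)&(P[:,0]<.50)&(P[:,1]>.40)&(P[:,1]<.46)&(P[:,2]>.121)]
    b=P[(P[:,0]>.63)&(P[:,0]<.68)&(P[:,1]>.40)&(P[:,1]<.46)&(P[:,2]>.121)]
    r=P[(P[:,0]>.52)&(P[:,0]<.63)&(P[:,1]>.30)&(P[:,1]<.50)&(P[:,2]>.0815)&(P[:,2]<.088)]
    cap=P[(P[:,0]>.52)&(P[:,0]<.63)&(P[:,1]>.30)&(P[:,1]<.50)&(P[:,2]>.0895)&(P[:,2]<.098)]
    for k,q in [("post1",a),("post2",b),("rack",r),("caps",cap)]:
        if len(q)>8: print(n,k,len(q),np.round(np.median(q,0),4),*rect(q), "range y",q[:,1].min().round(4),q[:,1].max().round(4))
    return c
E
python3 - <<'E'
from rack import *
meas("scene");meas("side")
plan([.6400,.1473,.1165],1.0)
E
```

```text
scene post1 56 [0.4854 0.4303 0.1239] [486.5 430.2] [19.4 17.4] 88.6 range y 0.4204 0.44
scene post2 73 [0.653  0.4339 0.1232] [653.1 434.4] [24.6 15.2] 89.2 range y 0.422 0.4466
scene rack 132 [0.5743 0.3721 0.0863] [571.6 365.9] [49.  86.3] 85.1 range y 0.3401 0.3904
scene caps 107 [0.5797 0.3558 0.0905] [571.3 363.9] [79.7 43.8] 0.3 range y 0.3421 0.386
side post1 72 [0.4836 0.4316 0.1241] [483.  431.2] [18.3 22.6] 0.7 range y 0.4199 0.4424
side post2 56 [0.6492 0.4345 0.1238] [650.5 434.7] [20.  21.8] 87.9 range y 0.4247 0.4448
side rack 90 [0.5746 0.357  0.0846] [566.  364.8] [82.8 40.6] 0.6 range y 0.3442 0.3852
side caps 117 [0.564  0.3711 0.0908] [570.3 364.2] [41.1 81.3] 88.6 range y 0.3439 0.3851
shift [ 0.0002 -0.0011  0.1061] turn [-0.001 -0.    -0.001]
```

Emit:
jog_arm(
  targets=[
    {"rx": 0,"ry": 0,"rz": 0,"x": 0,"y": -0.001,"z": 0.04,"hand": 1},
    {"rx": 0,"ry": 0,"rz": 0,"x": 0,"y": -0.001,"z": 0.08,"hand": 1},
    {"rx": 0,"ry": 0,"rz": 0,"x": 0,"y": -0.001,"z": 0.106,"hand": 1},
    {"rx": 0,"ry": 0,"rz": 0,"x": 0,"y": -0.001,"z": 0.106,"hand": 1},
    {"rx": 0,"ry": 0,"rz": 0,"x": 0,"y": -0.001,"z": 0.106,"hand": 1},
  ],
  squeeze=25,
)

```text
time: 10.65
tcp_pos: [0.6401, 0.1478, 0.1176]
orientation: [-3.141, -0.001, 1.0]
wrist_force: [0.7, -0.3, -0.6]
opening: 1.004
```

```bash
python3 - <<'E'
from h import *
st();c=camera("wrist"); cv2.imwrite("pics/wrist8.png",c["frame"])
plan([.6400,.1473,.1165],1.0)
E
```

```text
t 10.65 tcp [0.6401 0.1478 0.1176] rpy [-3.141e+00 -1.000e-03  1.000e+00] F [ 0.7 -0.3 -0.6] op 1.004 q [ 0.06  0.7   1.44  0.    1.   -0.94]
shift [-0.0007 -0.0004  0.0016] turn [ 0.001 -0.002 -0.   ]
```

View pics/wrist8.png

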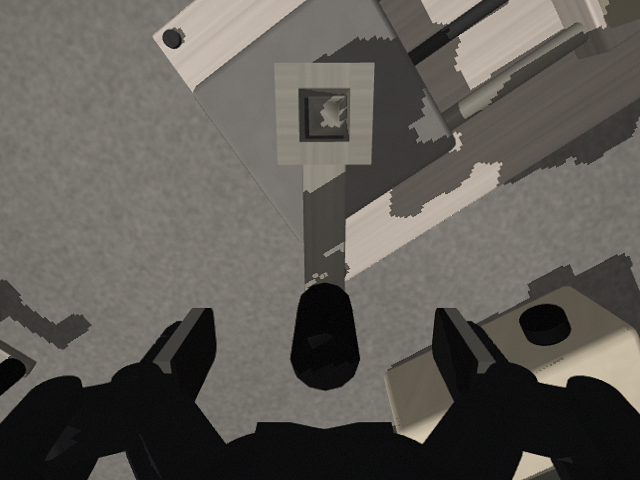

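Knob is centred between the pads at (325,340). I'll close gently.

Emit:
jog_arm(
  targets=[
    {"rx": 0,"ry": 0,"rz": 0,"x": 0,"y": 0,"z": 0,"hand": 0},
    {"rx": 0,"ry": 0,"rz": 0,"x": 0,"y": 0,"z": 0,"hand": 0},
    {"rx": 0,"ry": 0,"rz": 0,"x": 0,"y": 0,"z": 0,"hand": 0},
    {"rx": 0,"ry": 0,"rz": 0,"x": 0,"y": 0,"z": 0,"hand": 0},
    {"rx": 0,"ry": 0,"rz": 0,"x": 0,"y": 0,"z": 0,"hand": 0},
    {"rx": 0,"ry": 0,"rz": 0,"x": 0,"y": 0,"z": 0,"hand": 0},
  ],
  squeeze=25,
)

```text
time: 11.45
tcp_pos: [0.641, 0.1476, 0.1183]
orientation: [3.14, -0.002, 1.0]
wrist_force: [0.7, 0.1, 1.4]
opening: 0.268
```

```bash
cat > wind.py <<'E'
from h import *
# rows for next 90 deg (8 rows) clockwise about shaft centre, in tool axes, from measured pose
def wind(rows=8,step=11.25,C=(.5732,.1913),r=.080,off=(0,0)):
    s=sense(); yaw=s["orientation"][2]; d=s["tcp_pos"][:2]-np.array(C)-np.array(off)
    th=np.arctan2(d[1],d[0]); print("radius",np.hypot(*d).round(4),"theta deg",np.degrees(th).round(1))
    R=Ro.from_euler('xyz',s["orientation"])
    for i in range(1,rows+1):
        t=th-np.radians(step)*i
        p=np.array([C[0]+off[0]+r*np.cos(t),C[1]+off[1]+r*np.sin(t),.1176])
        print(np.round(R.inv().apply(p-s["tcp_pos"]),4))
    print("turn fix",np.round((R.inv()*Ro.from_euler('xyz',[np.pi,0,1.0])).as_rotvec(),3))
E
python3 - <<'E'
from wind import *
st(); wind()
E
```

```text
t 11.45 tcp [0.641  0.1476 0.1183] rpy [ 3.14e+00 -2.00e-03  1.00e+00] F [0.7 0.1 1.4] op 0.268 q [ 0.06  0.7   1.44  0.    1.   -0.94]
radius 0.0807 theta deg -32.8
[-0.0156 -0.0022  0.0007]
[-0.0306 -0.0068  0.0006]
[-0.0444 -0.0143  0.0006]
[-0.0565 -0.0242  0.0006]
[-0.0664 -0.0364  0.0005]
[-0.0738 -0.0502  0.0005]
[-0.0783 -0.0652  0.0004]
[-0.0798 -0.0808  0.0004]
turn fix [ 0.002 -0.002 -0.   ]
```

Emit:
jog_arm(
  targets=[
    {"rx": 0,"ry": 0,"rz": 0,"x": -0.0156,"y": -0.002,"z": 0,"hand": 0},
    {"rx": 0,"ry": 0,"rz": 0,"x": -0.0306,"y": -0.0065,"z": 0,"hand": 0},
    {"rx": 0,"ry": 0,"rz": 0,"x": -0.0444,"y": -0.014,"z": 0,"hand": 0},
    {"rx": 0,"ry": 0,"rz": 0,"x": -0.0565,"y": -0.024,"z": 0,"hand": 0},
    {"rx": 0,"ry": 0,"rz": 0,"x": -0.0664,"y": -0.036,"z": 0,"hand": 0},
    {"rx": 0,"ry": 0,"rz": 0,"x": -0.0738,"y": -0.05,"z": 0,"hand": 0},
    {"rx": 0,"ry": 0,"rz": 0,"x": -0.0783,"y": -0.065,"z": 0,"hand": 0},
    {"rx": 0,"ry": 0,"rz": 0,"x": -0.0798,"y": -0.0806,"z": 0,"hand": 0},
  ],
)

```text
time: 12.45
tcp_pos: [0.5309, 0.1241, 0.1184]
orientation: [3.136, -0.006, 0.998]
wrist_force: [6.0, 4.7, -3.4]
opening: 0.269
```

```bash
python3 - <<'E'
from wind import *
st();c=camera("scene"); cv2.imwrite("pics/scene9.png",c["frame"][200:400,360:640]); st(); wind()
E
```

```text
t 12.45 tcp [0.5309 0.1241 0.1184] rpy [ 3.136 -0.006  0.998] F [ 6.   4.7 -3.4] op 0.269 q [ 0.02  0.58  1.74  0.    0.81 -0.98]
t 12.5 tcp [0.5288 0.1253 0.1182] rpy [ 3.139 -0.005  0.998] F [ 3.5  4.6 -1.4] op 0.272 q [ 0.03  0.58  1.74  0.    0.81 -0.98]
radius 0.0795 theta deg -123.9
[ 0.0014 -0.0156  0.0006]
[ 0.0062 -0.0305  0.0006]
[ 0.0139 -0.0442  0.0006]
[ 0.0241 -0.0561  0.0006]
[ 0.0364 -0.0658  0.0006]
[ 0.0504 -0.0729  0.0007]
[ 0.0655 -0.0772  0.0008]
[ 0.0811 -0.0784  0.0008]
turn fix [ 0.002 -0.005 -0.002]
```

View pics/scene9.png

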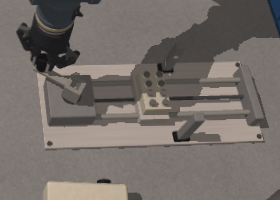

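The crank follows with under 8 N. Second quarter.

Emit:
jog_arm(
  targets=[
    {"rx": 0.002,"ry": -0.005,"rz": 0,"x": 0.0014,"y": -0.0156,"z": 0,"hand": 0},
    {"rx": 0.002,"ry": -0.005,"rz": 0,"x": 0.006,"y": -0.0305,"z": 0,"hand": 0},
    {"rx": 0.002,"ry": -0.005,"rz": 0,"x": 0.014,"y": -0.0442,"z": 0,"hand": 0},
    {"rx": 0.002,"ry": -0.005,"rz": 0,"x": 0.024,"y": -0.0561,"z": 0,"hand": 0},
    {"rx": 0.002,"ry": -0.005,"rz": 0,"x": 0.0364,"y": -0.0658,"z": 0,"hand": 0},
    {"rx": 0.002,"ry": -0.005,"rz": 0,"x": 0.0504,"y": -0.0729,"z": 0,"hand": 0},
    {"rx": 0.002,"ry": -0.005,"rz": 0,"x": 0.0655,"y": -0.0772,"z": 0,"hand": 0},
    {"rx": 0.002,"ry": -0.005,"rz": 0,"x": 0.081,"y": -0.0784,"z": 0,"hand": 0},
  ],
)

```text
time: 13.5
tcp_pos: [0.5059, 0.2357, 0.1182]
orientation: [-3.141, 0.003, 1.0]
wrist_force: [5.0, -5.8, -1.5]
opening: 0.277
```

```bash
python3 - <<'E'
from wind import *
from rack import meas
meas("side"); st(); wind()
E
```

```text
side post1 72 [0.4834 0.4314 0.1243] [483.1 430.7] [18.  22.3] 0.5 range y 0.4195 0.4419
side post2 50 [0.6502 0.4329 0.1237] [652.  435.2] [16.3 22.1] 2.8 range y 0.4239 0.4458
side rack 97 [0.5572 0.373  0.0853] [570.4 375. ] [80.5 47.3] 1.5 range y 0.3504 0.3985
side caps 117 [0.5753 0.3687 0.0908] [569.2 378.6] [81.5 43.3] 2.3 range y 0.3555 0.4005
t 13.55 tcp [0.5073 0.2373 0.1184] rpy [3.141 0.    1.   ] F [ 3.2 -1.6 -0.7] op 0.271 q [ 0.24  0.6   1.7  -0.    0.85 -0.76]
radius 0.0804 theta deg 145.1
[0.0155 0.0025 0.0008]
[0.0303 0.0076 0.0008]
[0.0439 0.0155 0.0008]
[0.0556 0.026  0.0008]
[0.0651 0.0385 0.0008]
[0.0719 0.0526 0.0008]
[0.0759 0.0677 0.0008]
[0.0768 0.0834 0.0008]
turn fix [ 0.001  0.    -0.   ]
```

Emit:
jog_arm(
  targets=[
    {"rx": 0,"ry": 0,"rz": 0,"x": 0.0155,"y": 0.0025,"z": 0,"hand": 0},
    {"rx": 0,"ry": 0,"rz": 0,"x": 0.0303,"y": 0.0076,"z": 0,"hand": 0},
    {"rx": 0,"ry": 0,"rz": 0,"x": 0.0439,"y": 0.0155,"z": 0,"hand": 0},
    {"rx": 0,"ry": 0,"rz": 0,"x": 0.0556,"y": 0.026,"z": 0,"hand": 0},
    {"rx": 0,"ry": 0,"rz": 0,"x": 0.0651,"y": 0.0385,"z": 0,"hand": 0},
    {"rx": 0,"ry": 0,"rz": 0,"x": 0.0719,"y": 0.0526,"z": 0,"hand": 0},
    {"rx": 0,"ry": 0,"rz": 0,"x": 0.0759,"y": 0.0677,"z": 0,"hand": 0},
    {"rx": 0,"ry": 0,"rz": 0,"x": 0.0768,"y": 0.0834,"z": 0,"hand": 0},
  ],
)

```text
time: 14.55
tcp_pos: [0.619, 0.2582, 0.1185]
orientation: [-3.14, -0.001, 1.0]
wrist_force: [-0.8, 4.2, 2.2]
opening: 0.273
```

```bash
python3 - <<'E'
from wind import *
st(); wind()
E
```

```text
t 14.55 tcp [0.619  0.2582 0.1185] rpy [-3.14e+00 -1.00e-03  1.00e+00] F [-0.8  4.2  2.2] op 0.273 q [ 0.23  0.72  1.4   0.    1.02 -0.77]
radius 0.0811 theta deg 55.6
[-0.0031  0.0155  0.0009]
[-0.0081  0.0304  0.0009]
[-0.0159  0.044   0.0009]
[-0.0262  0.0558  0.0008]
[-0.0386  0.0654  0.0008]
[-0.0527  0.0724  0.0008]
[-0.0678  0.0765  0.0008]
[-0.0834  0.0776  0.0008]
turn fix [-0.001 -0.001  0.   ]
```

Emit:
jog_arm(
  targets=[
    {"rx": 0,"ry": 0,"rz": 0,"x": -0.0028,"y": 0.0155,"z": 0,"hand": 0},
    {"rx": 0,"ry": 0,"rz": 0,"x": -0.008,"y": 0.0304,"z": 0,"hand": 0},
    {"rx": 0,"ry": 0,"rz": 0,"x": -0.0159,"y": 0.044,"z": 0,"hand": 0},
    {"rx": 0,"ry": 0,"rz": 0,"x": -0.0262,"y": 0.0558,"z": 0,"hand": 0},
    {"rx": 0,"ry": 0,"rz": 0,"x": -0.0386,"y": 0.0654,"z": 0,"hand": 0},
    {"rx": 0,"ry": 0,"rz": 0,"x": -0.0527,"y": 0.0724,"z": 0,"hand": 0},
    {"rx": 0,"ry": 0,"rz": 0,"x": -0.0678,"y": 0.0765,"z": 0,"hand": 0},
    {"rx": 0,"ry": 0,"rz": 0,"x": -0.0834,"y": 0.0776,"z": 0,"hand": 0},
  ],
)

```text
time: 15.55
tcp_pos: [0.6385, 0.1447, 0.1183]
orientation: [-3.14, -0.0, 1.0]
wrist_force: [2.7, 1.5, 1.2]
opening: 0.268
```

```bash
python3 - <<'E'
from wind import *
from rack import meas
c=meas("side"); cv2.imwrite("pics/side10.png",cv2.resize(c["frame"][230:440,60:340],None,fx=2.5,fy=2.5)); st(); wind()
c=camera("wrist"); cv2.imwrite("pics/wrist10.png",c["frame"])
E
```

```text
side post1 67 [0.4834 0.4311 0.1238] [483.9 430.4] [21.  18.3] 83.2 range y 0.4199 0.4412
side post2 57 [0.6499 0.4353 0.1242] [649.9 435.8] [18.1 21.6] 2.8 range y 0.4249 0.4462
side rack 102 [0.5733 0.4033 0.0852] [570.  392.3] [82.5 44. ] 1.6 range y 0.371 0.4152
side caps 112 [0.5594 0.3844 0.0907] [567.2 392.6] [78.6 43. ] 4.0 range y 0.3723 0.4166
t 15.6 tcp [0.6372 0.1431 0.1182] rpy [-3.139e+00  2.000e-03  9.990e-01] F [ 0.7 -1.4  2.9] op 0.275 q [ 0.05  0.7   1.45 -0.    1.   -0.95]
radius 0.0801 theta deg -37.0
[-0.0154 -0.0028  0.0006]
[-0.0301 -0.0085  0.0007]
[-0.0433 -0.0169  0.0007]
[-0.0547 -0.0277  0.0008]
[-0.0637 -0.0405  0.0008]
[-0.07   -0.0549  0.0009]
[-0.0734 -0.0702  0.0009]
[-0.0738 -0.0859  0.001 ]
turn fix [-0.002  0.002 -0.001]
```

View pics/side10.png

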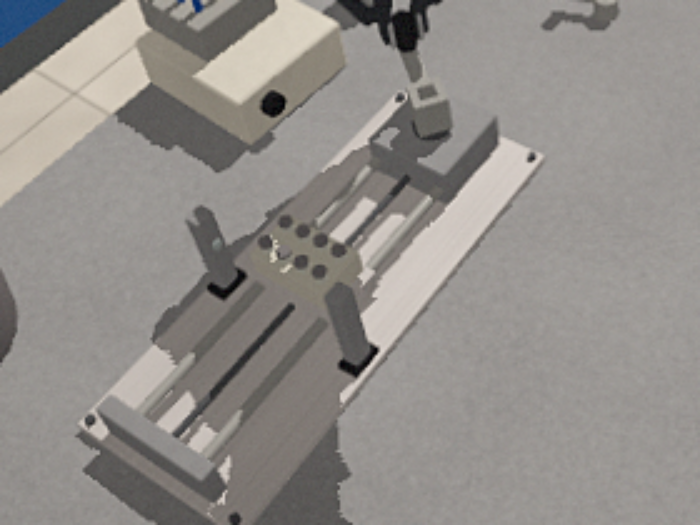

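View pics/wrist10.png

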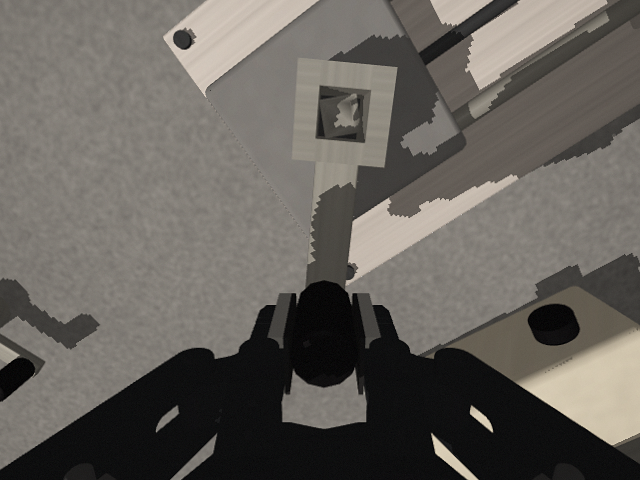

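One turn moved the rack from 0.364 to 0.3925, as expected. About 40 mm (1.33 turns) is left, and the hub is still seated.

Emit:
jog_arm(
  targets=[
    {"rx": 0,"ry": 0,"rz": 0,"x": -0.0154,"y": -0.0028,"z": 0,"hand": 0},
    {"rx": 0,"ry": 0,"rz": 0,"x": -0.0301,"y": -0.0085,"z": 0,"hand": 0},
    {"rx": 0,"ry": 0,"rz": 0,"x": -0.0433,"y": -0.0169,"z": 0,"hand": 0},
    {"rx": 0,"ry": 0,"rz": 0,"x": -0.0547,"y": -0.0277,"z": 0,"hand": 0},
    {"rx": 0,"ry": 0,"rz": 0,"x": -0.0637,"y": -0.0405,"z": 0,"hand": 0},
    {"rx": 0,"ry": 0,"rz": 0,"x": -0.07,"y": -0.0549,"z": 0,"hand": 0},
    {"rx": 0,"ry": 0,"rz": 0,"x": -0.0734,"y": -0.0702,"z": 0,"hand": 0},
    {"rx": 0,"ry": 0,"rz": 0,"x": -0.0738,"y": -0.0859,"z": 0,"hand": 0},
  ],
)

```text
time: 16.65
tcp_pos: [0.5249, 0.1287, 0.1186]
orientation: [-3.14, 0.002, 0.999]
wrist_force: [3.7, 2.2, -1.5]
opening: 0.274
```

```bash
python3 - <<'E'
from wind import *
st(); wind()
E
```

```text
t 16.65 tcp [0.5249 0.1287 0.1186] rpy [-3.14e+00  2.00e-03  9.99e-01] F [ 3.7  2.2 -1.5] op 0.274 q [ 0.03  0.58  1.74 -0.    0.82 -0.97]
radius 0.0791 theta deg -127.7
[ 0.002  -0.0155  0.001 ]
[ 0.0078 -0.0301  0.001 ]
[ 0.0164 -0.0432  0.0011]
[ 0.0273 -0.0544  0.0011]
[ 0.0402 -0.0633  0.0011]
[ 0.0546 -0.0695  0.001 ]
[ 0.07   -0.0727  0.001 ]
[ 0.0857 -0.0729  0.001 ]
turn fix [-0.002  0.002 -0.001]
```

Emit:
jog_arm(
  targets=[
    {"rx": 0,"ry": 0,"rz": 0,"x": 0.002,"y": -0.0155,"z": 0.0005,"hand": 0},
    {"rx": 0,"ry": 0,"rz": 0,"x": 0.0078,"y": -0.0301,"z": 0.0005,"hand": 0},
    {"rx": 0,"ry": 0,"rz": 0,"x": 0.0164,"y": -0.0432,"z": 0.0005,"hand": 0},
    {"rx": 0,"ry": 0,"rz": 0,"x": 0.0273,"y": -0.0544,"z": 0.0005,"hand": 0},
    {"rx": 0,"ry": 0,"rz": 0,"x": 0.0402,"y": -0.0633,"z": 0.0005,"hand": 0},
    {"rx": 0,"ry": 0,"rz": 0,"x": 0.0546,"y": -0.0695,"z": 0.0005,"hand": 0},
    {"rx": 0,"ry": 0,"rz": 0,"x": 0.07,"y": -0.0727,"z": 0.0005,"hand": 0},
    {"rx": 0,"ry": 0,"rz": 0,"x": 0.0857,"y": -0.0729,"z": 0.0005,"hand": 0},
  ],
)

```text
time: 17.65
tcp_pos: [0.5087, 0.2401, 0.1179]
orientation: [-3.138, 0.006, 1.0]
wrist_force: [2.2, -7.0, 2.0]
opening: 0.273
```

```bash
python3 - <<'E'
from wind import *
st(); wind()
E
```

```text
t 17.65 tcp [0.5087 0.2401 0.1179] rpy [-3.138  0.006  1.   ] F [ 2.2 -7.   2. ] op 0.273 q [ 0.24  0.6   1.69 -0.    0.86 -0.76]
radius 0.0809 theta deg 142.9
[0.0154 0.0036 0.0002]
[0.03   0.0093 0.0001]
[ 0.0432  0.0178 -0.    ]
[ 0.0545  0.0287 -0.0001]
[ 0.0635  0.0415 -0.0002]
[ 0.0698  0.0559 -0.0003]
[ 0.0731  0.0712 -0.0004]
[ 0.0735  0.0869 -0.0004]
turn fix [-0.003  0.006  0.   ]
```

Emit:
jog_arm(
  targets=[
    {"rx": -0.002,"ry": 0.005,"rz": 0,"x": 0.0154,"y": 0.0036,"z": 0,"hand": 0},
    {"rx": -0.002,"ry": 0.005,"rz": 0,"x": 0.03,"y": 0.0093,"z": 0,"hand": 0},
    {"rx": -0.002,"ry": 0.005,"rz": 0,"x": 0.0432,"y": 0.0178,"z": 0,"hand": 0},
    {"rx": -0.002,"ry": 0.005,"rz": 0,"x": 0.0545,"y": 0.0287,"z": 0,"hand": 0},
    {"rx": -0.002,"ry": 0.005,"rz": 0,"x": 0.0635,"y": 0.0415,"z": 0,"hand": 0},
    {"rx": -0.002,"ry": 0.005,"rz": 0,"x": 0.0698,"y": 0.0559,"z": 0,"hand": 0},
    {"rx": -0.002,"ry": 0.005,"rz": 0,"x": 0.0731,"y": 0.0712,"z": 0,"hand": 0},
    {"rx": -0.002,"ry": 0.005,"rz": 0,"x": 0.0735,"y": 0.0869,"z": 0,"hand": 0},
  ],
)

```text
time: 18.65
tcp_pos: [0.6198, 0.2582, 0.1178]
orientation: [-3.134, -0.0, 1.0]
wrist_force: [-1.9, 3.4, 7.3]
opening: 0.269
```

```bash
python3 - <<'E'
from wind import *
st(); wind()
E
```

```text
t 18.65 tcp [0.6198 0.2582 0.1178] rpy [-3.134 -0.     1.   ] F [-1.9  3.4  7.3] op 0.269 q [ 0.23  0.72  1.4   0.01  1.03 -0.78]
radius 0.0815 theta deg 55.1
[-0.0036  0.0155  0.0001]
[-0.0088  0.0303 -0.    ]
[-0.0167  0.0438 -0.0001]
[-0.0271  0.0556 -0.0002]
[-0.0396  0.0651 -0.0003]
[-0.0537  0.0719 -0.0003]
[-0.0689  0.0759 -0.0003]
[-0.0845  0.0768 -0.0004]
turn fix [-0.007 -0.     0.   ]
```

Emit:
jog_arm(
  targets=[
    {"rx": -0.006,"ry": 0,"rz": 0,"x": -0.003,"y": 0.0155,"z": 0,"hand": 0},
    {"rx": -0.006,"ry": 0,"rz": 0,"x": -0.0088,"y": 0.0303,"z": 0,"hand": 0},
    {"rx": -0.006,"ry": 0,"rz": 0,"x": -0.0167,"y": 0.0438,"z": -0.0005,"hand": 0},
    {"rx": -0.006,"ry": 0,"rz": 0,"x": -0.0271,"y": 0.0556,"z": -0.0005,"hand": 0},
    {"rx": -0.006,"ry": 0,"rz": 0,"x": -0.0396,"y": 0.0651,"z": -0.0005,"hand": 0},
    {"rx": -0.006,"ry": 0,"rz": 0,"x": -0.0537,"y": 0.0719,"z": -0.0005,"hand": 0},
    {"rx": -0.006,"ry": 0,"rz": 0,"x": -0.0689,"y": 0.0759,"z": -0.0005,"hand": 0},
    {"rx": -0.006,"ry": 0,"rz": 0,"x": -0.0845,"y": 0.0768,"z": -0.0005,"hand": 0},
  ],
)

```text
time: 19.65
tcp_pos: [0.6383, 0.1441, 0.1179]
orientation: [-3.141, 0.0, 1.0]
wrist_force: [2.9, 1.0, 3.8]
opening: 0.271
```

```bash
python3 - <<'E'
from wind import *
from rack import meas
meas("side");meas("scene"); st(); wind()
E
```

```text
side post1 72 [0.4825 0.4306 0.1242] [483.2 430.3] [22.4 19. ] 87.5 range y 0.4193 0.4413
side post2 59 [0.65   0.434  0.1234] [650.3 434.7] [21.8 17.3] 88.3 range y 0.4237 0.4457
side rack 106 [0.5732 0.4165 0.0854] [566.7 427.2] [48.8 84.5] 90.0 range y 0.4028 0.4516
side caps 105 [0.5614 0.4346 0.0907] [567.7 424.3] [77.6 40.2] 1.7 range y 0.4034 0.4452
scene post1 61 [0.4859 0.4303 0.1235] [485.9 430.1] [20.  18.2] 89.7 range y 0.4201 0.4401
scene post2 73 [0.6539 0.4332 0.124 ] [653.5 433.1] [22.4 14.8] 86.9 range y 0.4216 0.4444
scene rack 135 [0.5734 0.4308 0.0864] [570.  421.6] [50.8 82.2] 85.3 range y 0.3972 0.448
scene caps 117 [0.5743 0.4159 0.0908] [570.5 423.5] [77.6 40.9] 0.1 range y 0.403 0.4439
t 19.75 tcp [0.6374 0.1429 0.1179] rpy [-3.14e+00  3.00e-03  9.99e-01] F [ 2.7 -2.3  6.2] op 0.271 q [ 0.05  0.7   1.45 -0.    1.   -0.95]
radius 0.0804 theta deg -37.0
[-0.0154 -0.003   0.0003]
[-0.0301 -0.0087  0.0004]
[-0.0433 -0.0171  0.0004]
[-0.0546 -0.0279  0.0005]
[-0.0637 -0.0407  0.0005]
[-0.07   -0.0551  0.0006]
[-0.0734 -0.0704  0.0006]
[-0.0738 -0.0861  0.0006]
turn fix [-0.002  0.003 -0.001]
```

Emit:
jog_arm(
  targets=[
    {"rx": 0,"ry": 0,"rz": 0,"x": -0.0154,"y": -0.003,"z": 0,"hand": 0},
    {"rx": 0,"ry": 0,"rz": 0,"x": -0.0301,"y": -0.0087,"z": 0,"hand": 0},
    {"rx": 0,"ry": 0,"rz": 0,"x": -0.0433,"y": -0.0171,"z": 0,"hand": 0},
    {"rx": 0,"ry": 0,"rz": 0,"x": -0.0546,"y": -0.0279,"z": 0,"hand": 0},
    {"rx": 0,"ry": 0,"rz": 0,"x": -0.0637,"y": -0.0407,"z": 0,"hand": 0},
    {"rx": 0,"ry": 0,"rz": 0,"x": -0.07,"y": -0.0551,"z": 0,"hand": 0},
    {"rx": 0,"ry": 0,"rz": 0,"x": -0.0734,"y": -0.0704,"z": 0,"hand": 0},
    {"rx": 0,"ry": 0,"rz": 0,"x": -0.0738,"y": -0.0861,"z": 0,"hand": 0},
  ],
)

```text
time: 20.75
tcp_pos: [0.525, 0.128, 0.1181]
orientation: [-3.141, 0.0, 0.998]
wrist_force: [6.9, 5.0, -0.5]
opening: 0.27
```

```bash
python3 - <<'E'
from wind import *
from rack import meas
meas("side");meas("scene"); st(); wind(4)
E
```

```text
side post1 67 [0.4828 0.4302 0.124 ] [483.6 431.1] [18.3 21.6] 1.8 range y 0.4201 0.4419
side post2 58 [0.6495 0.4341 0.124 ] [650.8 434.9] [18.5 21.7] 8.1 range y 0.4234 0.4453
side rack 106 [0.5734 0.4246 0.086 ] [568.5 429.6] [81.5 43.1] 0.3 range y 0.4081 0.4513
side caps 118 [0.5627 0.4403 0.0907] [566.6 430.9] [40.5 81.7] 89.3 range y 0.4106 0.4513
scene post1 53 [0.4849 0.4291 0.1245] [485.7 430.3] [20.4 17.5] 88.7 range y 0.4199 0.4405
scene post2 71 [0.6536 0.4338 0.1232] [653.4 433.5] [15.4 24.8] 0.2 range y 0.4211 0.4459
scene rack 145 [0.5757 0.4333 0.0853] [568.7 432.2] [80.1 44. ] 0.9 range y 0.4097 0.4541
scene caps 98 [0.575  0.4386 0.0907] [570.1 432. ] [40.9 77.2] 89.1 range y 0.4117 0.4528
t 20.85 tcp [0.5238 0.1289 0.118 ] rpy [-3.139e+00  1.000e-03  9.990e-01] F [3.9 5.  1.2] op 0.274 q [ 0.03  0.58  1.75  0.    0.82 -0.97]
radius 0.0796 theta deg -128.4
[ 0.0027 -0.0154  0.0005]
[ 0.0087 -0.0299  0.0005]
[ 0.0174 -0.0429  0.0005]
[ 0.0285 -0.054   0.0005]
turn fix [-0.003  0.001 -0.001]
```

The rack is at about 0.4313 and the gate middle at about 0.4325, within 2 mm. I'll let go and rise.

Emit:
jog_arm(
  targets=[
    {"rx": 0,"ry": 0,"rz": 0,"x": 0,"y": 0,"z": 0,"hand": 0},
    {"rx": 0,"ry": 0,"rz": 0,"x": 0,"y": 0,"z": 0,"hand": 1},
    {"rx": 0,"ry": 0,"rz": 0,"x": 0,"y": 0,"z": 0,"hand": 1},
    {"rx": 0,"ry": 0,"rz": 0,"x": 0,"y": 0,"z": 0,"hand": 1},
    {"rx": 0,"ry": 0,"rz": 0,"x": 0,"y": 0,"z": 0,"hand": 1},
    {"rx": 0,"ry": 0,"rz": 0,"x": 0,"y": 0,"z": -0.03,"hand": 1},
    {"rx": 0,"ry": 0,"rz": 0,"x": 0,"y": 0,"z": -0.08,"hand": 1},
    {"rx": 0,"ry": 0,"rz": 0,"x": 0,"y": 0,"z": -0.13,"hand": 1},
  ],
)

```text
time: 21.85
tcp_pos: [0.5235, 0.1286, 0.249]
orientation: [-3.138, 0.002, 0.999]
wrist_force: [0.9, 0.1, -0.0]
opening: 1.001
```

Emit:
jog_arm(
  targets=[
    {"rx": 0,"ry": 0,"rz": 0,"x": -0.05,"y": 0,"z": 0,"hand": 1},
    {"rx": 0,"ry": 0,"rz": 0,"x": -0.1,"y": 0,"z": 0,"hand": 1},
    {"rx": 0,"ry": 0,"rz": 0,"x": -0.15,"y": 0,"z": 0,"hand": 1},
    {"rx": 0,"ry": 0,"rz": 0,"x": -0.15,"y": 0,"z": 0,"hand": 1},
  ],
)

```text
time: 22.35
tcp_pos: [0.4403, 0.0007, 0.2492]
orientation: [-3.136, 0.003, 0.994]
wrist_force: [0.5, 0.1, -0.1]
opening: 0.996
```

```bash
python3 - <<'E'
from rack import *
for n in ("side","scene"):
    c=meas(n); cv2.imwrite(f"pics/{n}12.png",c["frame"])
    P,u,v=cloud(c); d=np.hypot(P[:,0]-.5732,P[:,1]-.1913)
    q=P[(d<.022)&(P[:,2]>.10)]; print("hub top",len(q),np.median(q,0).round(4),q[:,2].max().round(4))
    q=P[(d>.05)&(d<.1)&(P[:,2]>.145)&(P[:,2]<.16)]; print("knob",len(q),np.median(q,0).round(4) if len(q) else 0)
    y0,x0=(230,370) if n=="scene" else (230,90)
    cv2.imwrite(f"pics/{n}12z.png",cv2.resize(c["frame"][y0:y0+150,x0:x0+220],None,fx=3.5,fy=3.5,interpolation=cv2.INTER_CUBIC))
st()
E
```

```text
side post1 70 [0.4834 0.4315 0.1235] [484.6 430.8] [19.9 21. ] 7.4 range y 0.4194 0.4407
side post2 60 [0.6493 0.4349 0.1236] [650.5 434.4] [22.  18.1] 87.3 range y 0.4235 0.4455
side rack 108 [0.5735 0.424  0.0858] [564.1 432.3] [84.6 44. ] 2.6 range y 0.4091 0.4524
side caps 122 [0.5613 0.441  0.091 ] [566.9 431.6] [40.3 79.2] 89.8 range y 0.4115 0.4518
hub top 179 [0.5707 0.1914 0.1127] 0.1172
knob 55 [0.5224 0.13   0.1521]
scene post1 59 [0.4857 0.4297 0.1236] [486.5 428.8] [18.3 21.9] 2.7 range y 0.4182 0.4399
scene post2 69 [0.6531 0.4342 0.124 ] [653.4 434.7] [16.5 23. ] 1.7 range y 0.423 0.4461
scene rack 152 [0.5753 0.4277 0.0858] [570.3 431.3] [49.1 81.2] 87.8 range y 0.4054 0.4557
scene caps 103 [0.5631 0.4229 0.0909] [570.4 430.6] [40.1 78.6] 89.7 range y 0.4105 0.4508
hub top 267 [0.5739 0.19   0.1122] 0.1175
knob 103 [0.527  0.1272 0.1509]
t 22.45 tcp [0.4425 0.0023 0.2494] rpy [-3.138e+00  1.000e-03  9.970e-01] F [-0.4  0.4 -0.4] op 1.001 q [-0.25  0.26  1.84  0.    1.04 -1.25]
```

View pics/scene12z.png

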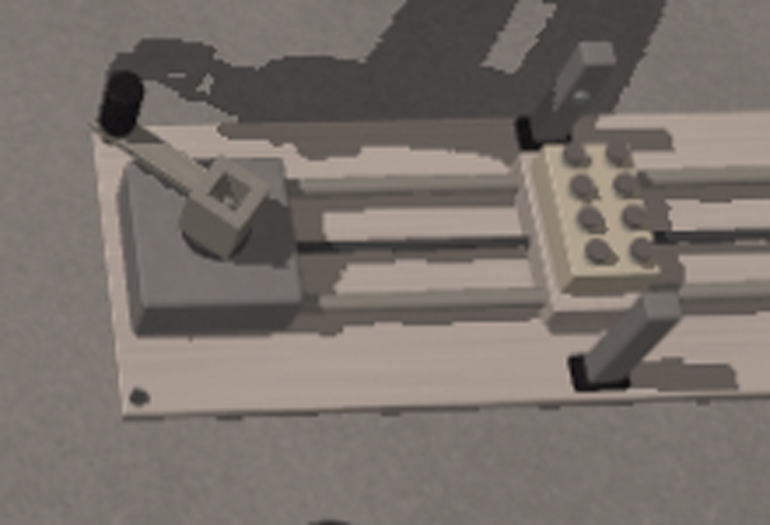

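View pics/side12z.png

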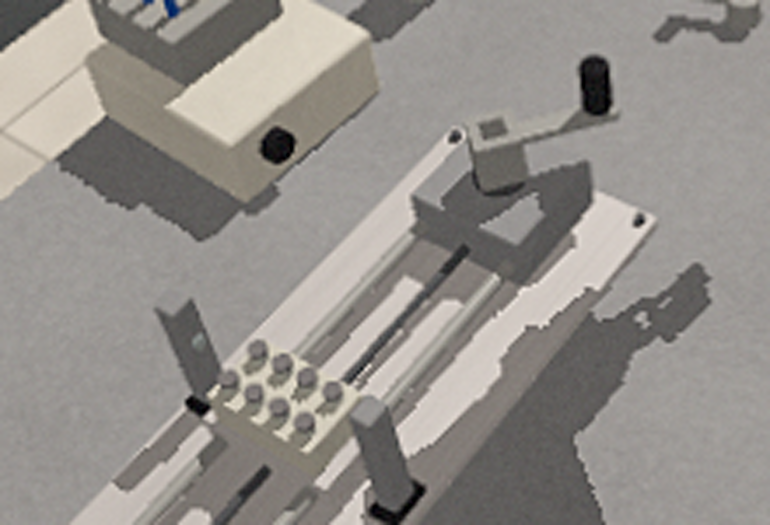

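Crank seated and upright; the rack lines up with the post bases in both views. Handing in.

```bash
python3 -c "
from station import *
print(hand_in())"
```

```text
the job is handed in; nothing more can be done
None
```

I fitted the steel square-socket crank onto the shaft end and pushed it fully down. I then wound it clockwise through about 2.25 turns by its free-turning knob, let go, backed away, and handed the job in at about 22.5 s. No verdict was reported.

**Crank:**
- It seated at the expected height with about 10 N of contact.
- After winding, the hub top measured about 0.1125 m in both views (nominal 0.114), and the hub was about 1 to 2.5 mm from the shaft's axis.
- The knob top was about 0.151–0.152 m (nominal 0.153), so the crank stands upright.

**Rack:** Its centre measured y ≈ 0.431–0.432 m against about 0.432–0.433 m for the gate middle. That is about 1–2 mm short, within the centimetre allowed.

**Disagreements:** The two cameras differed by 1–3 mm on single points such as the post tops and the hub centre, roughly the calibration error. None of my checks failed. The robot touched only the crank. Wrist force readings stayed around 10 N or below.

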